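# Flip the hex key and lever the clamp bolt tight

## Robot

A 6-joint arm with a two-finger parallel gripper is mounted at the origin on the work surface. World frame = base frame: x ahead of the robot, y to its left, z up, the work surface at z = 0. Lengths are in m, angles in rad, forces in N, time in s.
With the tool pointing down it reaches from about 0.275 to 0.725 m from the base axis. Payload 5.6 kg.
Tool frame: the origin (TCP) lies midway between the tips of the shut fingers; the grasp point (between the pads) lies 19 mm behind it (tcp_to_grasp is the distance from the TCP to the grasp point, in m); z points along the fingers, y is the direction in which the jaws open and shut (so a half turn about z gives the same grasp; the last joint's range is limited). The gripper opens to 85 mm and grips with 20 to 120 N. Pads are 22 mm wide; open, the fingers measure 114 mm over their backs; the gripper's body (76 mm by 85 mm) begins 54 mm behind the grasp point. The pads swing forward as they close: fully open they stand 13 mm farther back than shut.
Start: joints at [1.427, 0.255, 0.108, 0, -1.424, -0.285], TCP at [0.229, 0.5, 0.231] pointing down, gripper open.
Joint ranges: [-2.95, 2.95], [-1.21, 1.97], [-1.09, 1.5], [-2.87, 1.71], [-2.94, -0.07], [-3.05, 3.05]. Speed limits (rad/s): [2.57, 2.57, 3.14, 3.14, 3.14, 3.14].

## Interface

Orientations are given as a unit quaternion [x, y, z, w].
In Python, from station import get_obs, get_image, calibration, hand_in, tcp_to_grasp gives the robot as it stands.
- The arm moves only by the shell command python3 -m pendant 'ROWS'. ROWS is JSON, one flat list of numbers, 7 for each row, row after row: the shift along the tool's x, y, z in mm, then the turn, a rotation vector about the tool's x, y, z in rad, then the finger opening in mm, from 0 to 85.4. In form: [tx, ty, tz, wx, wy, wz, grip, tx, ty, tz, wx, wy, wz, grip, ...]. A call has 1 to 10 rows; each row shifts and turns the commanded pose from where the row before left it, along the tool's axes as they then stand; what a row does not reach is not made up. A row lasts 1/12 s, in which the tool goes at most 41.7 mm and 7.16 degrees, less where a joint would pass 70% of its speed; a pose out of reach is approached as far as the arm can. A call is refused whole if a number of a shift passes 41.7 or a number of a turn 0.125, either way. A call with a gripper value outside its range is refused whole. The fingers move at their own pace and stop on an object; the grip force is fixed at half the most. Time passes only in rows, so rows that do not move let the fingers close. It gives the time, the measured TCP pose, the force and the opening at its end, in the units of the state.
- get_obs(): the state, without advancing time (a new reading comes with each control period).
- get_image(name): name is "scene" or "top" or "wrist"; returns (picture, depth): 420x560x3 uint8, blue, green, red; 420x560 float32, m along the optical axis (not along the pixel's ray), 0 where there is no reading.
- calibration(name): a dict with "fx", "fy", "cx", "cy" (pixels), "dist_coeffs" ([k1, k2, p1, p2, k3] as OpenCV has them; the pictures are not rectified), "eye" and "orientation" of the camera in the world. Camera axes: x right, y down, z forward; pixel columns grow to the right and rows downward; lengths in m; the calibration is good to about 2 mm. A picture is of the moment at which its call begins: read the wrist's pose just before it. calibration takes no time and is no camera call; for the wrist camera it gives the pose at the moment of the call.
- hand_in(): hands the job in, once; it reports no verdict.
The state is a dict: "t": time; "q": joint angles; "qvel": joint speeds; "joint_efforts": joint torques, N m; "position": TCP position; "eef_rot": TCP orientation; "contact_force": force on the tool from outside, world axes, zero at the start; "torque": the same for the moment, N m; "opening": finger opening in m.
Only numpy, scipy, OpenCV 4.12 (cv2) and the standard library are available. Lean on these libraries where they do the work, as an engineer would, in place of code of your own. Each camera call takes 0.05 s, during which the arm holds its last target.

## Task

Take the big hex key out of its orange stand, turn it over and seat its short arm fully in the socket of the pressure vessel's clamp bolt, then pull the far end of the long arm clockwise (seen from above) until the bolt comes up solid with its white stripe at the red mark. The bolt is stiff: turn it only with the leverage of the long arm, with the hand well out along it, press and pull gently, ease off as soon as it is solid, and leave the key seated in the bolt without disturbing the other things on the bench.

Things in the scene. Friction and masses are not known exactly. Their poses are not given: they have to be found in the camera images.
- hexkey: Big L-shaped steel hex key, 14 mm across flats, 0.24 kg. Origin at the elbow, where the arms' axes cross. x runs along the short arm, -z along the long arm; two flats of each arm and of the elbow face +y and -y. It starts in the stand, long arm down, elbow 145 mm above the bench, short arm level, pointing roughly to the left (+y); it leans a little in the loose hole.
- key_short_tip (a point): Centre of the end face of the key's short arm, 50 mm from the elbow.
- key_long_tip (a point): Centre of the end face of the key's long arm, 130 mm from the elbow. When the seated key is let go in the loose socket, this end droops by up to 20 mm.
- stand: Orange plastic block fixed to the bench, 62 x 62 x 70 mm high on an 82 mm square rubber foot, origin at the centre of its underside. A round hole, 17.5 mm across and 55 mm deep, in the middle of its top holds the key's long arm.
- reactor: Low stainless vessel fixed to the bench, 156 mm across, lid top 59 mm high, origin at the centre of its underside. A steel yoke bar (36 mm wide, 190 mm long along y, top 75 mm high) crosses the lid, with brass nuts (top 82 mm) near its ends and the clamp bolt in its middle. A blue-capped valve, top 79 mm high, stands 55 mm from the centre towards -x.
- bolt_socket (a point): Centre of the mouth of the hexagon socket in the bolt's round dark head (33 mm across, top 95 mm above the bench). 15 mm across flats, sharp rim, 16 mm deep; with the short arm on its floor the long arm lies level 129 mm above the bench. z up; the frame turns with the bolt. A corner of the hexagon, marked by a white stripe on the head, lies on x, the others every 60 degrees.
- bolt (a joint): Turn of the clamp bolt in rad, growing clockwise seen from above. Starts at 0 to 0.35, is stiff all the way (0.9 N m, some 8 N at 110 mm from its axis) and comes up solid at 1.0, stripe at the red mark; beyond, the pull rises steeply, and over 25 N at 110 mm is too much. The key fits with its long arm heading along any corner of the socket, with 4 degrees of play each way.
- tight_mark (a point): Red paint mark on the yoke beside the bolt head, 24 mm from the bolt's axis: the white stripe points to it when the bolt is tight.
- tipbox: Loose yellow pipette-tip box, 85 x 120 x 58 mm high, origin at the centre of its underside. To be left alone.
- media_bottle: Loose glass bottle with a blue cap, 72 mm across, 130 mm high, origin at the centre of its underside. To be left alone.
- foil_jar: Loose jar with a foil cover, 86 mm across, 108 mm high, origin at the centre of its underside. To be left alone.
- petri_stack: Loose stack of three culture dishes, 92 mm across, 42 mm high, origin at the centre of its underside. To be left alone.
- small_key: Loose small bright L-shaped hex key (8 mm across flats, arms 90 and 30 mm) lying flat on the bench, origin at its elbow. Too small for the bolt; to be left alone.
- screwdriver: Loose screwdriver with a blue handle lying on the bench, origin near its middle. To be left alone.
Things that resemble listed ones, but are neither listed nor needed, are in the scene too. Leave any brown or turquoise look-alike of the reactor alone. Leave any yellow look-alike of the hexkey alone.

How it is judged:
On the way, in this order (a step that is already met when the one before it is completed fails the run):
1. the key is turned over: its short arm is seated at least 11 mm deep in the bolt's socket, its long arm level within 0.25 rad (z of key_short_tip in the frame of bolt_socket below -0.011 m and horizontal distance between key_short_tip and bolt_socket below 0.004 m and angle between the x axis of hexkey and the z axis of bolt_socket, either way round below 0.25 rad), for 0.2 s.
2. with the key seated, the bolt is turned to 0.95 rad or more (value of joint bolt above 0.95 rad and z of key_short_tip in the frame of bolt_socket below -0.01 m and horizontal distance between key_short_tip and bolt_socket below 0.005 m and angle between the x axis of hexkey and the z axis of bolt_socket, either way round below 0.25 rad), for 0.2 s.
At the end, for the whole second after the job is handed in: The bolt is at 0.95 rad or more (solid at 1.0), the key's short arm is still at least 10 mm deep in the socket, centred within 5 mm and upright within 0.25 rad, and the key is at rest and released (all of step 2 and linear speed of hexkey below 0.02 m/s); the robot touches nothing.
It fails at once if the key is pressed on the vessel or its bolt with more than 30 N while it is not yet 10 mm deep in the socket (contact force between hexkey and reactor above 30 N and z of key_short_tip in the frame of bolt_socket above -0.01 m).
It fails at once if the bolt is forced on after it has come up solid, past 1.07 rad (some 28 N at 110 mm from its axis) (value of joint bolt above 1.07 rad).
It fails at once if the bolt is turned (faster than 0.15 rad/s) while the hand is within 60 mm of its axis, that is, without the leverage of the long arm (velocity of joint bolt above 0.15 rad/s and horizontal distance between the grasp point and bolt_socket below 0.06 m).
It fails at once if a bystander is moved by more than 20 mm (distance of any of tipbox, media_bottle, foil_jar, petri_stack, small_key, screwdriver from where it was at the start of the episode above 0.02 m).
It also fails if it takes over 67 s, if anything falls off the work surface, if the arm or the gripper's body presses on something with over 40 N, if the wrist force passes 120 N, or if a joint passes its speed limit or range.

## Working session

There is one attempt and no reset: what is moved stays moved. The work goes in short steps, Python scripts to look and compute and a shell command to move; the robot and the scene stay as the last step left them, time stands still between calls to the robot, and variables do not carry over. Pictures are saved under pics/ and viewed, and the job is handed in when it is done.

```bash
ls; mkdir -p pics
python3 - <<'E'
from station import *
import cv2
o=get_obs();print({k:o[k] for k in('t','position','eef_rot','contact_force','opening')},tcp_to_grasp)
for n in("scene","top","wrist"):
    c=calibration(n);print(n,c)
    p,d=get_image(n);cv2.imwrite(f"pics/{n}0.png",p)
    import numpy as np;np.save(f"pics/{n}0.npy",d)
E
```

```text
pics
{'t': 0.0, 'position': array([0.22839736, 0.49977189, 0.2303841 ]), 'eef_rot': array([ 9.77096578e-01, -2.12794086e-01, -1.71488863e-04,  9.61791911e-04]), 'contact_force': array([-0.295261  ,  0.29885022,  0.63904889]), 'opening': 0.08543766087009581} 0.0187
scene {'fx': 521.1257525076662, 'fy': 521.1257525076662, 'cx': 279.4398660076001, 'cy': 211.26782107428926, 'dist_coeffs': array([0.02239389, 0.        , 0.        , 0.        , 0.        ]), 'eye': array([1.14213839, 0.24649444, 1.21149282]), 'orientation': array([ 0.5569359 ,  0.78927189, -0.21004872, -0.15083705])}
top {'fx': 525.1461168823113, 'fy': 525.1461168823113, 'cx': 282.3065740711149, 'cy': 206.30333043687043, 'dist_coeffs': array([-0.09024572,  0.        ,  0.        ,  0.        ,  0.        ]), 'eye': array([0.23995282, 0.04108986, 1.39023404]), 'orientation': array([ 0.71086602, -0.69346087,  0.08171308, -0.08428819])}
wrist {'fx': 345.65872348848546, 'fy': 345.65872348848546, 'cx': 282.66588396180947, 'cy': 212.29358068077, 'dist_coeffs': array([-0.00964894,  0.        ,  0.        ,  0.        ,  0.        ]), 'eye': array([0.30361473, 0.46559374, 0.37383136]), 'orientation': array([-0.53294872,  0.83034758,  0.13663323, -0.08843027])}
```

View pics/scene0.png

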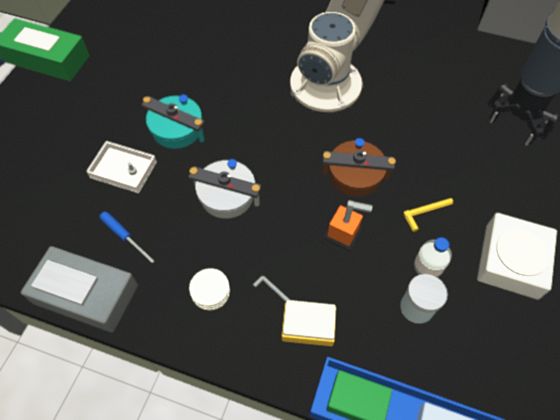

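View pics/top0.png

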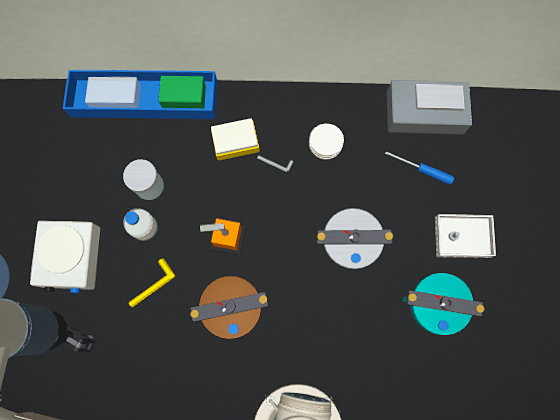

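View pics/wrist0.png

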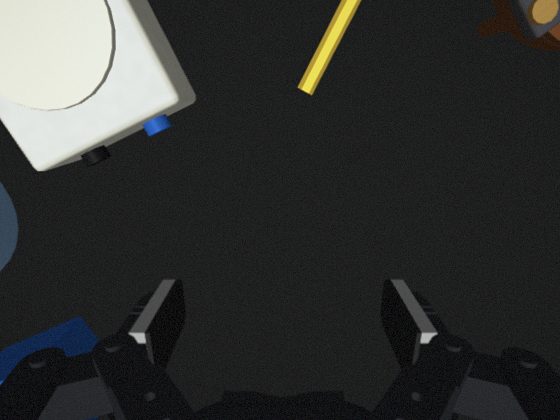

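```bash
cat > h.py <<'E'
import numpy as np, cv2
from scipy.spatial.transform import Rotation as R
from station import *
def K(c): return np.array([[c['fx'],0,c['cx']],[0,c['fy'],c['cy']],[0,0,1.]])
def ray(c,uv):
    p=cv2.undistortPoints(np.array([[uv]],float),K(c),c['dist_coeffs'])[0,0]
    d=R.from_quat(c['orientation']).apply([p[0],p[1],1.]); return np.array(c['eye']),d
def onz(c,uv,z):
    e,d=ray(c,uv); return e+d*(z-e[2])/d[2]
def tri(l):
    A=np.zeros((3,3));b=np.zeros(3);rs=[ray(c,uv) for c,uv in l]
    for e,d in rs:
        d=d/np.linalg.norm(d);P=np.eye(3)-np.outer(d,d);A+=P;b+=P@e
    x=np.linalg.solve(A,b)
    gap=[np.linalg.norm(np.cross(x-e,d/np.linalg.norm(d))) for e,d in rs]
    return x,max(gap)
def proj(c,X):
    r=R.from_quat(c['orientation']).inv(); 
    p=r.apply(np.atleast_2d(X)-c['eye'])
    return cv2.projectPoints(p,np.zeros(3),np.zeros(3),K(c),c['dist_coeffs'])[0][:,0]
def crop(src,dst,x0,y0,x1,y1,s):
    p=cv2.imread(src) if isinstance(src,str) else src
    cv2.imwrite(dst,cv2.resize(p[y0:y1,x0:x1],None,fx=s,fy=s,interpolation=cv2.INTER_CUBIC))
def st():
    o=get_obs();r=R.from_quat(o['eef_rot']).as_matrix()
    print('t',round(o['t'],2),'pos',o['position'].round(4),'x',r[:,0].round(3),'y',r[:,1].round(3),'z',r[:,2].round(3),'F',o['contact_force'].round(1),'open',round(o['opening']*1000,1),'q',o['q'].round(2))
    return o,r
E
python3 - <<'E'
from h import *
a='pics/top0.png'
t=cv2.imread(a);s=cv2.imread('pics/scene0.png')
def c(p,x,y,w,h,S): return cv2.resize(p[y:y+h,x:x+w],None,fx=S,fy=S,interpolation=cv2.INTER_CUBIC)
im=np.vstack([np.hstack([c(t,190,210,60,45,6.5),c(t,310,200,90,70,5)[:292,:390]]),np.hstack([c(s,320,190,60,45,6.5),c(s,185,150,80,60,5)[:292,:390]if 0 else cv2.resize(s[150:215,185:270],(390,292),interpolation=cv2.INTER_CUBIC)])])
cv2.imwrite('pics/z0.png',im);print(im.shape)
E
```

```text
(584, 780, 3)
```

View pics/z0.png

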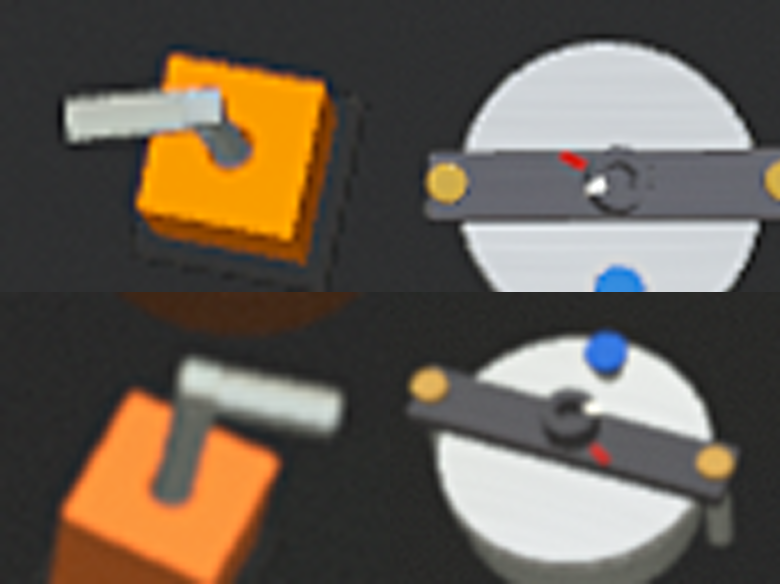

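Run:
```python
from h import *
t=calibration('top');s=calibration('scene')
print('elbow',tri([(t,(222.6,226.2)),(s,(349.2,202))]))
print('tip',tri([(t,(200.5,228.5)),(s,(372,208.5))]))
C=[(172,55),(328,85),(298,240),(138,207)]
for c in C: print(onz(t,(190+c[0]/6.5,210+c[1]/6.5),.07).round(4))
print('stand',np.mean([onz(t,(190+c[0]/6.5,210+c[1]/6.5),.07) for c in C],axis=0))
print('hole scene',onz(s,(346.5,220.5),.07))
print('bolt',onz(t,(355,237.4),.095),onz(s,(185+(572-390)*85/390,150+(415-292)*65/292),.095))
print('stripe',onz(t,(351.4,237.4),.095));print('red',onz(t,(346.6,232),.075))
for n,uv in dict(foil=(140,170),bottle=(132,218),tip=(235,135),petri=(326,140),small=(290,167),valve=(355,258),nutL=(322,237),nutR=(389,237)).items(): print(n,onz(t,uv,.08).round(3))
```

```text
elbow (array([0.48419187, 0.19285759, 0.15004598]), np.float64(0.0008617638092332672))
tip (array([0.47861324, 0.24782488, 0.14212937]), np.float64(0.001411822590991602))
[0.52   0.2186 0.07  ]
[0.5095 0.1562 0.07  ]
[0.4473 0.1653 0.07  ]
[0.4588 0.2288 0.07  ]
stand [0.48389543 0.19223178 0.07      ]
hole scene [0.48874618 0.19799633 0.07      ]
bolt [ 0.47479376 -0.13432634  0.095     ] [ 0.4863438  -0.13029933  0.095     ]
stripe [ 0.47458323 -0.12528054  0.095     ]
red [ 0.49189178 -0.11564427  0.075     ]
foil [0.643 0.426 0.08 ]
bottle [0.514 0.436 0.08 ]
tip [0.746 0.18  0.08 ]
petri [ 0.738 -0.061  0.08 ]
small [0.66  0.032 0.08 ]
valve [ 0.425 -0.136  0.08 ]
nutL [ 0.477 -0.053  0.08 ]
nutR [ 0.481 -0.223  0.08 ]
```

```bash
python3 -m pendant '[25,27,-8,0,0,0,40,25,27,-8,0,0,0,40,25,27,-8,0,0,0,40,25,27,-8,0,0,0,40,25,27,-8,0,0,0,40,25,27,-8,0,0,0,40,25,27,-8,0,0,0,40,25,27,-8,0,0,0,40,25,27,-8,0,0,0,40,25,27,-8,0,0,0,40]'; python3 -m pendant '[25,27,-8,0,0,0,40,25,25,-8,0,0,0,40,25,25,-8,0,0,0,40,0,0,0,0,0,0,40]'
python3 - <<'E'
from h import *
st();c=calibration('wrist');p,d=get_image('wrist');cv2.imwrite('pics/w1.png',p);np.save('pics/w1c.npy',c,allow_pickle=True)
print(c['eye'])
E
```

```text
t: 0.98
position: [0.3436, 0.1489, 0.3117]
eef_rot: [0.977, -0.212, 0.0, -0.0]
contact_force: [1.1, 0.3, 0.8]
opening: 0.0402
t: 1.32
position: [0.3814, 0.0448, 0.3368]
eef_rot: [0.976, -0.216, 0.001, 0.0]
contact_force: [-0.6, 0.4, 0.4]
opening: 0.0403
t 1.32 pos [0.3814 0.0448 0.3368] x [ 0.907 -0.422  0.003] y [-0.422 -0.907 -0.   ] z [ 0.002 -0.001 -1.   ] F [-0.6  0.4  0.4] open 40.3 q [ 0.53 -0.09 -0.01  0.   -1.65  0.6 ]
[0.45585064 0.00998045 0.48031941]
```

View pics/w1.png

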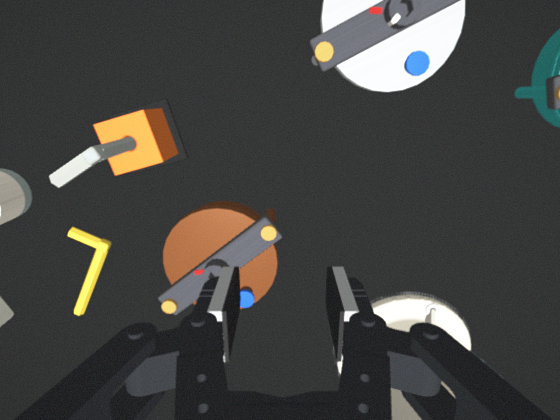

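Run:
```python
from h import *
p=cv2.imread('pics/w1.png')
c=lambda x,y,w,h,S: cv2.resize(p[y:y+h,x:x+w],None,fx=S,fy=S,interpolation=cv2.INTER_CUBIC)
cv2.imwrite('pics/z1.png',np.hstack([c(40,90,130,110,3.5),c(355,0,90,110,3.5)]))
```

```text
(no output)
```

View pics/z1.png

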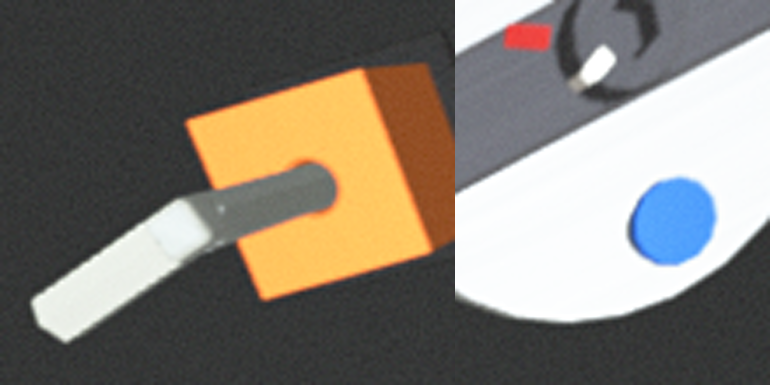

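Run:
```python
from h import *
w=np.load('pics/w1c.npy',allow_pickle=True).item()
t=calibration('top');s=calibration('scene')
f=lambda x,y:(40+x/3.5,90+y/3.5)
for nm,a,b,c in [('elbow',f(188,229),(221.5,226.5),(350,203.5)),('tip',f(50,321),(200.3,228.5),(372,208.7))]:
    print(nm,tri([(w,a),(t,b)]),tri([(w,a),(t,b),(s,c)]), onz(w,a,.145))
print('standtop',[onz(w,f(*q),.07).round(4) for q in [(187,120),(362,68),(432,250),(262,300)]], np.mean([onz(w,f(*q),.07) for q in [(187,120),(362,68),(432,250),(262,300)]],axis=0))
g=lambda x,y:(355+(x-455)/3.5,y/3.5)
print('bolt',onz(w,g(608,48),.095),'stripe ends',onz(w,g(578,82),.095),onz(w,g(605,55),.095),'red',onz(w,g(528,38),.075))
```

```text
elbow (array([0.48301567, 0.19415464, 0.15468231]), np.float64(0.0003796040620596729)) (array([0.48447194, 0.19647042, 0.14738896]), np.float64(0.0017812507814663479)) [0.48420055 0.19977209 0.145     ]
tip (array([0.47779858, 0.24548534, 0.15204752]), np.float64(0.0008599992365759133)) (array([0.47919358, 0.24868821, 0.14486386]), np.float64(0.0023386061697193597)) [0.47912041 0.25086289 0.145     ]
standtop [array([0.5207, 0.2217, 0.07  ]), array([0.5102, 0.1602, 0.07  ]), array([0.4491, 0.1705, 0.07  ]), array([0.4591, 0.2331, 0.07  ])] [0.48479668 0.19637569 0.07      ]
bolt [ 0.47790185 -0.12668245  0.095     ] stripe ends [ 0.47330954 -0.11608651  0.095     ] [ 0.47658427 -0.12533131  0.095     ] red [ 0.49151648 -0.11307651  0.075     ]
```

```bash
cat >> h.py <<'E'
def frame(z,x):
    z=np.array(z,float);z/=np.linalg.norm(z);x=np.array(x,float);x-=z*(x@z);x/=np.linalg.norm(x)
    return np.c_[x,np.cross(z,x),z]
def go(T,Rt=None,grasp=False):
    """delta from current to target, in current tool axes"""
    o,r=st();T=np.array(T,float)
    if Rt is None: Rt=r
    if grasp: T=T+Rt[:,2]*tcp_to_grasp
    d=r.T@(T-o['position'])*1000
    rv=R.from_matrix(r.T@Rt).as_rotvec()
    print('TCP tgt',T.round(4),'dtool mm',d.round(2),'rotvec',rv.round(4),'rows',np.abs(d).max()/41.7,np.linalg.norm(rv)/.125)
    return d,rv
E
python3 - <<'E'
from h import *
o,r=st()
a=np.deg2rad(5.7);b=np.deg2rad(40)
hd=np.array([-np.sin(a),np.cos(a),0])
z=hd*np.cos(b)+[0,0,-np.sin(b)]
x=hd*np.sin(b)+[0,0,np.cos(b)]
Rt=frame(z,x)
ax=np.cross([0,0,-1],z);ax/=np.linalg.norm(ax);ang=np.arccos(-z[2]*1)
R1=R.from_rotvec(ax*ang).as_matrix()@r
print('stage1 rv tool',r.T@(ax*ang), 'R1 x',R1[:,0])
rv=R.from_matrix(R1.T@Rt).as_rotvec();print('stage2',rv)
ge=np.array([.4844,.199,.145])
G=ge+np.array([0,-.0017,-.047]);print('grasp',G)
go(G-z*.1,Rt,True)
E
```

```text
t 1.37 pos [0.3806 0.0469 0.3358] x [ 0.907 -0.421  0.001] y [-0.421 -0.907 -0.   ] z [ 0.001  0.    -1.   ] F [-0.9  0.4 -0.7] open 39.8 q [ 0.54 -0.09 -0.02  0.   -1.65  0.6 ]
stage1 rv tool [ 0.75101699 -0.44442809  0.00083971] R1 x [ 0.88892374 -0.24090314 -0.38958987]
stage2 [ 5.99634735e-04 -1.00020625e-03 -2.10514096e+00]
grasp [0.4844 0.1973 0.098 ]
t 1.37 pos [0.3806 0.0469 0.3358] x [ 0.907 -0.421  0.001] y [-0.421 -0.907 -0.   ] z [ 0.001  0.    -1.   ] F [-0.9  0.4 -0.7] open 39.8 q [ 0.54 -0.09 -0.02  0.   -1.65  0.6 ]
TCP tgt [0.4906 0.1353 0.1503] dtool mm [  62.3  -126.43  185.67] rotvec [ 0.9087  0.5169 -1.9472] rows 4.452580590861077 17.680535289528127
```

```bash
python3 -m pendant '[0,0,0,0.1,-0.06,0,40,0,0,0,0.1,-0.06,0,40,0,0,0,0.1,-0.06,0,40,0,0,0,0.1,-0.06,0,40,0,0,0,0.1,-0.06,0,40,0,0,0,0.1,-0.06,0,40,0,0,0,0.1,-0.06,0,40,0,0,0,0.05,-0.024,0,40,0,0,0,0,0,0,40]'
python3 - <<'E'
from h import *
st()
E
```

```text
t: 2.12
position: [0.3798, 0.0488, 0.3328]
eef_rot: [0.884, -0.196, -0.136, -0.402]
contact_force: [0.6, -0.5, 0.0]
opening: 0.0399
t 2.12 pos [0.3798 0.0488 0.3328] x [ 0.886 -0.238 -0.399] y [-0.457 -0.599 -0.657] z [-0.083  0.765 -0.639] F [ 0.6 -0.5  0. ] open 39.9 q [-0.29  0.1   0.14 -0.85 -1.89  1.26]
```

```bash
python3 -m pendant '[0,0,0,0,0,0.12,40,0,0,0,0,0,0.12,40,0,0,0,0,0,0.12,40,0,0,0,0,0,0.12,40,0,0,0,0,0,0.12,40,0,0,0,0,0,0.12,40,0,0,0,0,0,0.12,40,0,0,0,0,0,0.12,40,0,0,0,0,0,0.12,40,0,0,0,0,0,0.12,40]';python3 -m pendant '[0,0,0,0,0,0.12,40,0,0,0,0,0,0.12,40,0,0,0,0,0,0.12,40,0,0,0,0,0,0.12,40,0,0,0,0,0,0.12,40,0,0,0,0,0,0.12,40,0,0,0,0,0,0.12,40,0,0,0,0,0,0.12,40,0,0,0,0,0,0.12,40,0,0,0,0,0,0.12,40]'
python3 - <<'E'
from h import *
a=np.deg2rad(5.7);b=np.deg2rad(40)
hd=np.array([-np.sin(a),np.cos(a),0])
z=hd*np.cos(b)+[0,0,-np.sin(b)]
x=hd*np.sin(b)+[0,0,np.cos(b)]
Rt=frame(z,x)
go(np.array([.4844,.1973,.098])-z*.1,Rt,True)
E
```

```text
t: 2.95
position: [0.3797, 0.0506, 0.3356]
eef_rot: [-0.62, 0.661, 0.336, 0.254]
contact_force: [0.1, -0.6, 0.7]
opening: 0.0398
t: 3.78
position: [0.3797, 0.0506, 0.3356]
eef_rot: [-0.139, 0.896, 0.421, 0.02]
contact_force: [-0.3, 0.1, 0.3]
opening: 0.0399
t 3.78 pos [0.3797 0.0506 0.3356] x [-0.961 -0.232 -0.152] y [-0.265  0.607  0.749] z [-0.081  0.76  -0.645] F [-0.3  0.1  0.3] open 39.9 q [-0.28  0.1   0.14 -0.84 -1.89 -1.15]
TCP tgt [0.4906 0.1353 0.1503] dtool mm [ -98.01 -116.68  174.94] rotvec [-0.0067 -0.0027  1.7756] rows 4.195240834751008 14.205188855747666
```

```bash
python3 -m pendant '[-16,-19,29,0,0,0,40,-16,-19,29,0,0,0,40,-16,-19,29,0,0,0,40,-16,-19,29,0,0,0,40,-16,-19,29,0,0,0,40,-16,-19,29,0,0,0,40,0,0,0,0,0,0,40]'
python3 - <<'E'
from h import *
a=np.deg2rad(5.7);b=np.deg2rad(40)
hd=np.array([-np.sin(a),np.cos(a),0])
z=hd*np.cos(b)+[0,0,-np.sin(b)]
x=hd*np.sin(b)+[0,0,np.cos(b)]
Rt=frame(z,x)
go(np.array([.4844,.1973,.098])-z*.1,Rt,True)
E
```

```text
t: 4.37
position: [0.4877, 0.1393, 0.1471]
eef_rot: [-0.14, 0.895, 0.423, 0.016]
contact_force: [-0.7, 0.1, -0.1]
opening: 0.0399
t 4.37 pos [0.4877 0.1393 0.1471] x [-0.96  -0.236 -0.147] y [-0.264  0.604  0.752] z [-0.089  0.761 -0.642] F [-0.7  0.1 -0.1] open 39.9 q [-0.07  0.38  0.02 -0.86 -1.47 -0.98]
TCP tgt [0.4906 0.1353 0.1503] dtool mm [-2.25 -0.83 -5.31] rotvec [-0.0089 -0.012   1.7746] rows 0.12730864265366623 14.197174822613515
```

```bash
python3 -m pendant '[0,0,0,0,0,0.12,40,0,0,0,0,0,0.12,40,0,0,0,0,0,0.12,40,0,0,0,0,0,0.12,40,0,0,0,0,0,0.12,40,0,0,0,0,0,0.12,40,0,0,0,0,0,0.12,40,0,0,0,0,0,0.12,40,0,0,0,0,0,0.12,40,0,0,0,0,0,0.12,40]';python3 -m pendant '[0,0,0,0,0,0.12,40,0,0,0,0,0,0.12,40,0,0,0,0,0,0.12,40,0,0,0,0,0,0.12,40,0,0,-5,0,0,0.095,40,0,0,0,0,0,0,40]'
python3 - <<'E'
from h import *
a=np.deg2rad(5.7);b=np.deg2rad(40)
hd=np.array([-np.sin(a),np.cos(a),0])
z=hd*np.cos(b)+[0,0,-np.sin(b)]
x=hd*np.sin(b)+[0,0,np.cos(b)]
Rt=frame(z,x)
go(np.array([.4844,.1973,.098])-z*.1,Rt,True)
c=calibration('wrist');p,d=get_image('wrist');cv2.imwrite('pics/w2.png',p);np.save('pics/w2c.npy',c,allow_pickle=True)
for q in ([.4842,.1998,.145],[.4791,.2509,.145],[.4848,.1964,.07]): print(proj(c,q))
E
```

```text
t: 5.2
position: [0.4886, 0.1363, 0.1537]
eef_rot: [0.391, 0.818, 0.359, -0.221]
contact_force: [-0.8, -0.1, -0.8]
opening: 0.04
t: 5.7
position: [0.4893, 0.132, 0.1572]
eef_rot: [0.606, 0.674, 0.282, -0.313]
contact_force: [0.1, 0.0, -0.2]
opening: 0.04
t 5.7 pos [0.4893 0.132  0.1572] x [-0.069  0.642  0.764] y [0.994 0.106 0.   ] z [-0.08   0.76  -0.645] F [ 0.1  0.  -0.2] open 40.0 q [-0.08  0.37  0.03 -0.85 -1.49 -2.77]
TCP tgt [0.4906 0.1353 0.1503] dtool mm [-3.27  1.62  6.89] rotvec [-0.0045  0.0033  0.0044] rows 0.16515519909921314 0.05702419156885063
[[286.13868108 180.80312158]]
[[286.18223166 119.60719772]]
[[285.6149362  241.46424736]]
```

View pics/w2.png

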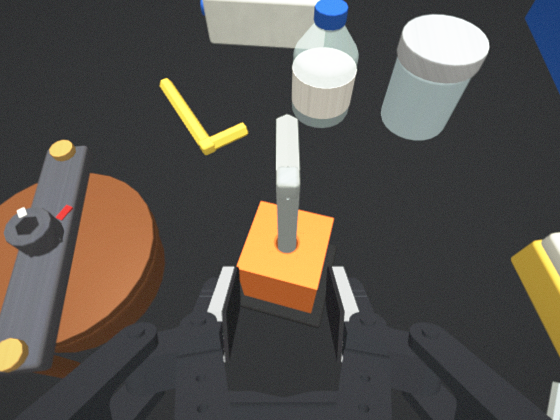

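Run:
```python
from h import *
crop('pics/w2.png','pics/z2.png',230,100,350,320,3)
```

```text
(no output)
```

View pics/z2.png

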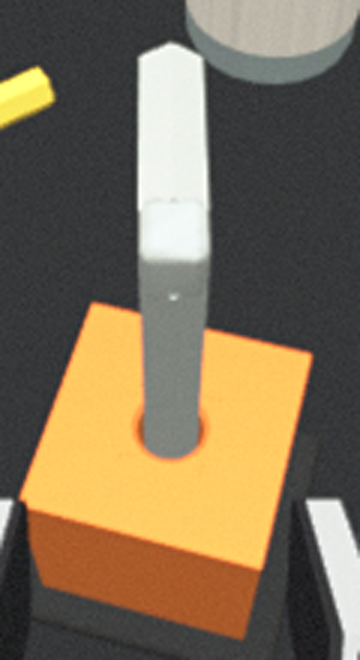

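```bash
python3 - <<'E'
from h import *
w1=np.load('pics/w1c.npy',allow_pickle=True).item();w2=np.load('pics/w2c.npy',allow_pickle=True).item()
print(tri([(w1,(93.7,155.4)),(w2,(288,178))]),tri([(w1,(54.3,181.7)),(w2,(287,120))]))
E
python3 -m pendant '[-1,1,21,0,0,0,40,-1,1,21,0,0,0,40,-1,0,21,0,0,0,40,0,0,21,0,0,0,40,0,0,15,0,0,0,40,0,0,8,0,0,0,40,0,0,0,0,0,0,40]'
python3 - <<'E'
from h import *
o,r=st();print('grasp',o['position']-r[:,2]*tcp_to_grasp)
p,d=get_image('wrist');cv2.imwrite('pics/w3.png',p)
E
```

```text
(array([0.48465097, 0.19851226, 0.14856656]), np.float64(0.0009597871501602477)) (array([0.47939447, 0.25213955, 0.14336322]), np.float64(0.00018044840074973983))
t: 6.33
position: [0.4818, 0.2126, 0.0843]
eef_rot: [0.605, 0.675, 0.282, -0.314]
contact_force: [-0.2, -1.0, -0.3]
opening: 0.0398
t 6.33 pos [0.4818 0.2126 0.0843] x [-0.071  0.64   0.765] y [0.994 0.109 0.001] z [-0.083  0.761 -0.644] F [-0.2 -1.  -0.3] open 39.8 q [ 0.06  0.43 -0.08 -0.92 -1.28 -2.71]
grasp [0.48330078 0.19842082 0.09630795]
```

View pics/w3.png

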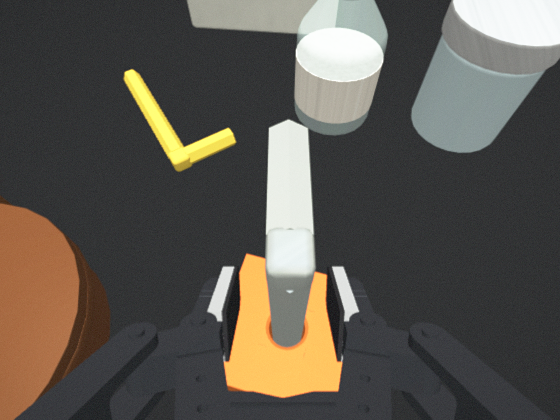

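```bash
python3 -m pendant '[0,1,0,0,0,0,25,0,0,0,0,0,0,8,0,0,0,0,0,0,5,0,0,0,0,0,0,5,0,0,0,0,0,0,5,0,0,0,0,0,0,5,0,0,0,0,0,0,5]'
python3 - <<'E'
from h import *
st();p,d=get_image('wrist');cv2.imwrite('pics/w4.png',p)
E
```

```text
t: 6.97
position: [0.4843, 0.2109, 0.0857]
eef_rot: [0.606, 0.674, 0.283, -0.313]
contact_force: [-1.1, -2.2, 6.2]
opening: 0.0128
t 6.97 pos [0.4843 0.2109 0.0857] x [-0.07   0.64   0.765] y [0.994 0.106 0.003] z [-0.079  0.761 -0.644] F [-1.1 -2.2  6.2] open 12.8 q [ 0.06  0.43 -0.08 -0.92 -1.29 -2.71]
```

View pics/w4.png

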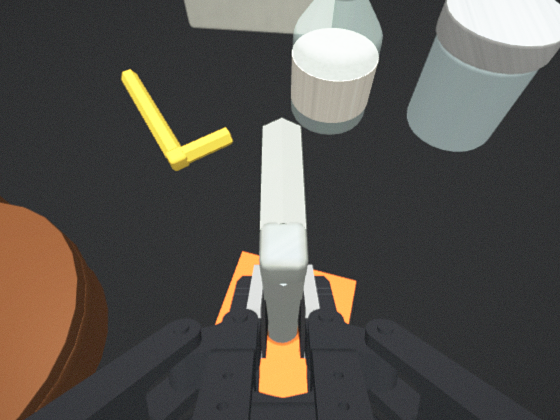

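```bash
python3 -m pendant '[4,0,-3.2,0,0,0,5,8,0,-6.5,0,0,0,5,8,0,-6.5,0,0,0,5,10,0,-8.2,0,0,0,5,10,0,-8.2,0,0,0,5,10,0,-8.2,0,0,0,5,10,0,-8.2,0,0,0,5,10,0,-8.2,0,0,0,5,10,0,-8.2,0,0,0,5,10,0,-8.2,0,0,0,5]'
python3 - <<'E'
from h import *
st();p,d=get_image('scene');cv2.imwrite('pics/s5.png',p)
p,d=get_image('wrist');cv2.imwrite('pics/w5.png',p)
E
```

```text
t: 7.85
position: [0.4833, 0.2131, 0.2027]
eef_rot: [0.606, 0.674, 0.283, -0.314]
contact_force: [0.5, 0.3, -2.3]
opening: 0.0126
t 7.85 pos [0.4833 0.2131 0.2027] x [-0.069  0.64   0.765] y [0.994 0.106 0.001] z [-0.08   0.761 -0.643] F [ 0.5  0.3 -2.3] open 12.6 q [ 0.07  0.29  0.04 -0.88 -1.44 -2.93]
```

View pics/s5.png

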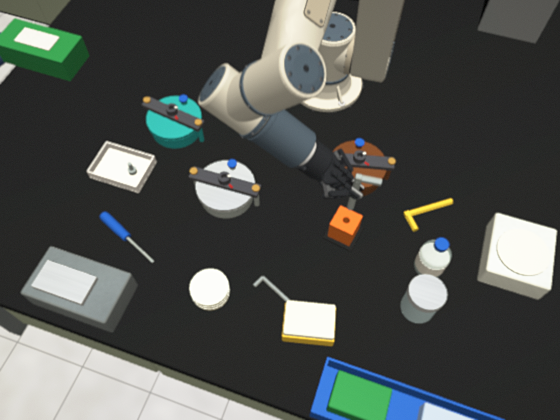

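View pics/w5.png

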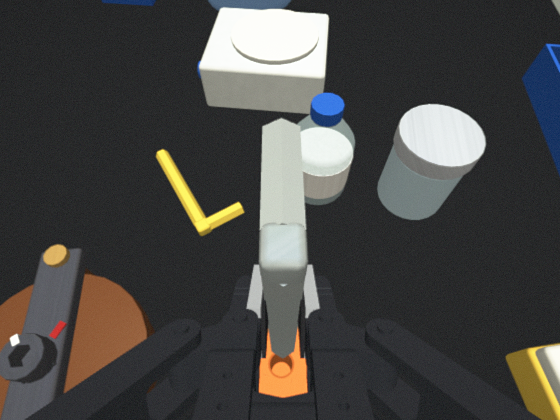

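```bash
python3 -m pendant '[0,-3,-20,0,0,0,5,-6,-3,-34,0,0,0,5,-6,-3,-34,0,0,0,5,-6,-3,-34,0,0,0,5,-6,-3,-34,0,0,0,5,-3,-1,-16,0,0,0,5,0,0,0,0,0,-0.06,5,0,0,0,0,0,-0.12,5,0,0,0,0,0,-0.12,5,0,0,0,0,0,-0.12,5]'
python3 -m pendant '[0,0,0,0,0,-0.12,5,0,0,0,0,0,-0.12,5,0,0,0,0,0,-0.12,5,0,0,0,0,0,-0.12,5,0,0,0,0,0,-0.12,5,0,0,0,0,0,-0.12,5,0,0,0,0,0,-0.12,5,0,0,0,0,0,-0.12,5,0,0,0,0,0,-0.12,5,0,0,0,0,0,-0.12,5]'
python3 -m pendant '[0,0,0,0,0,-0.12,5,0,0,0,0,0,-0.12,5,0,0,0,0,0,-0.12,5,0,0,0,0,0,-0.12,5,0,0,0,0,0,-0.12,5,0,0,0,0,0,-0.12,5,0,0,0,0,0,-0.12,5,0,0,0,0,0,-0.12,5,0,0,0,0,0,-0.12,5,0,0,0,0,0,-0.12,5]'
python3 - <<'E'
from h import *
st()
E
```

```text
t: 8.78
position: [0.4832, 0.063, 0.2906]
eef_rot: [0.45, 0.787, 0.342, -0.247]
contact_force: [-0.1, 0.3, -2.3]
opening: 0.0131
t: 9.62
position: [0.4831, 0.0632, 0.2906]
eef_rot: [-0.073, 0.903, 0.422, -0.011]
contact_force: [0.2, 0.2, -2.5]
opening: 0.0126
t: 10.45
position: [0.4831, 0.0632, 0.2906]
eef_rot: [-0.57, 0.705, 0.355, 0.229]
contact_force: [0.3, 0.4, -2.8]
opening: 0.0128
t 10.45 pos [0.4831 0.0632 0.2906] x [-0.244 -0.641 -0.728] y [-0.966  0.098  0.238] z [-0.081  0.762 -0.643] F [ 0.3  0.4 -2.8] open 12.8 q [-0.21  0.29  0.26 -0.84 -1.79 -0.09]
```

```bash
cat >> h.py <<'E'
def Rfin(hdeg,b=40):
    a=np.deg2rad(hdeg);h=np.array([np.cos(a),np.sin(a),0]);s,c=np.sin(np.deg2rad(b)),np.cos(np.deg2rad(b));D=np.array([0,0,-1.])
    return frame(c*D+s*h, s*D-c*h)
E
python3 - <<'E'
from h import *
go([.475,.03,.27],Rfin(93))
E
```

```text
t 10.45 pos [0.4831 0.0632 0.2906] x [-0.244 -0.641 -0.728] y [-0.966  0.098  0.238] z [-0.081  0.762 -0.643] F [ 0.3  0.4 -2.8] open 12.8 q [-0.21  0.29  0.26 -0.84 -1.79 -0.09]
TCP tgt [0.475 0.03  0.27 ] dtool mm [ 38.21  -0.31 -11.38] rotvec [ 0.0652  0.1665 -0.2772] rows 0.9162982288537969 2.639051024839539
```

```bash
python3 -m pendant '[13,0,-4,0.022,0.055,-0.092,5,13,0,-4,0.022,0.055,-0.092,5,13,0,-4,0.022,0.055,-0.092,5,0,0,0,0,0,0,5]'
python3 - <<'E'
from h import *
go([.475,.03,.27],Rfin(93))
c=calibration('wrist');p,d=get_image('wrist');cv2.imwrite('pics/w6.png',p);np.save('pics/w6c.npy',c,allow_pickle=True)
E
```

```text
t: 10.78
position: [0.4776, 0.0271, 0.272]
eef_rot: [0.681, -0.648, -0.247, -0.235]
contact_force: [0.3, 0.7, -3.1]
opening: 0.0127
t 10.78 pos [0.4776 0.0271 0.272 ] x [ 0.038 -0.767 -0.641] y [-0.999 -0.049  0.   ] z [-0.032  0.64  -0.768] F [ 0.3  0.7 -3.1] open 12.7 q [-0.17  0.23  0.21 -0.68 -1.69  0.18]
TCP tgt [0.475 0.03  0.27 ] dtool mm [-1.    2.46  3.5 ] rotvec [-0.0018 -0.0024 -0.0023] rows 0.08398031990851978 0.03024702659621202
```

View pics/w6.png

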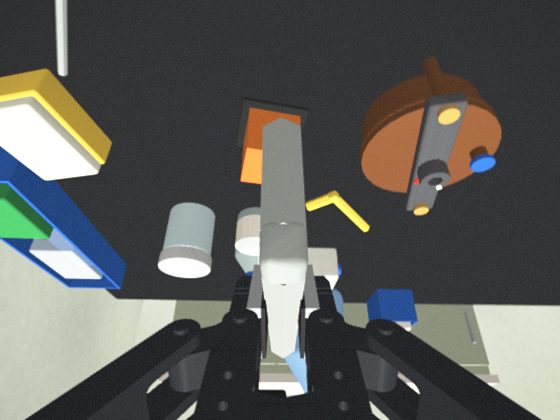

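Run:
```python
from h import *
o,r=st();c=calibration('wrist')
p,d=get_image('wrist')
print('cam in tool',(r.T@(c['eye']-o['position'])).round(4),'\n',(r.T@R.from_quat(c['orientation']).as_matrix()).round(3))
tip=np.array([68.9,0,-11.3])/1000
print('tip proj',proj(c,o['position']+r@tip), 'elbow',proj(c,o['position']+r@np.array([.0368,0,-.0496])))
print('depth at tip/elbow',d[122:135:3,285],d[255,285],d[200,285])
crop(p,'pics/z6.png',230,90,340,380,2)
e=c['eye'];Rc=R.from_quat(c['orientation']).as_matrix()
for uv in [(283,130),(283,200),(283,255)]:
    ee,dd=ray(c,uv); X=ee+dd*d[uv[1],uv[0]];print(uv,'tool',(r.T@(X-o['position'])*1000).round(1))
```

```text
t 10.83 pos [0.4776 0.0282 0.2721] x [ 0.033 -0.764 -0.644] y [-0.999 -0.046  0.005] z [-0.033  0.643 -0.765] F [ 0.2  0.8 -2.3] open 12.9 q [-0.17  0.23  0.21 -0.69 -1.7   0.18]
cam in tool [ 8.220e-02  1.000e-04 -1.432e-01] 
 [[-0.    -0.947 -0.321]
 [ 1.    -0.    -0.   ]
 [ 0.    -0.321  0.947]]
tip proj [[282.57028593 132.53756994]] elbow [[282.58277359 255.39781789]]
depth at tip/elbow [0.12345189 0.12399943 0.12318739 0.12124923 0.12109364] 0.09521578 0.106702894
(283, 130) tool [ 70.6   0.2 -19.2]
(283, 200) tool [ 51.9   0.1 -42.4]
(283, 255) tool [ 40.4   0.1 -56.8]
```

View pics/z6.png

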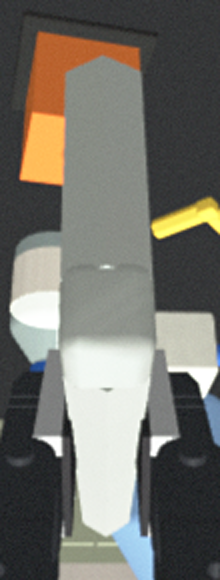

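Run:
```python
from h import *
c=np.load('pics/w6c.npy',allow_pickle=True).item()
Rt=np.array([[0,-.947,-.321],[1,0,0],[0,-.321,.947]]);eye=np.array([82.2,.1,-143.2])
def tr(uv):
    p=cv2.undistortPoints(np.array([[uv]],float),K(c),c['dist_coeffs'])[0,0];return Rt@np.array([p[0],p[1],1])
P=np.array([70.6,-19.2]);u=np.array([.632,.775])
for v in (117,118,119):
    d=tr((282,v));A=np.c_[u,-d[[0,2]]];s=np.linalg.solve(A,eye[[0,2]]-P)
    E=P+u*s[0];T=E+8.08*np.array([-u[1],u[0]]);print(v,'ridge end',E,'tip',T,'elbow',T-50*u, 'y at 1px',s[1]/345)
```

```text
117 ridge end [ 74.75369945 -14.10646032] tip [68.49169945 -8.99990032] elbow [ 36.89169945 -47.74990032] y at 1px 0.361334909073437
118 ridge end [ 74.42849649 -14.5052456 ] tip [68.16649649 -9.3986856 ] elbow [ 36.56649649 -48.1486856 ] y at 1px 0.3605427337122386
119 ridge end [ 74.10473117 -14.90226795] tip [67.84273117 -9.79570795] elbow [ 36.24273117 -48.54570795] y at 1px 0.3597540603539473
```

```bash
cat >> h.py <<'E'
TIP=np.array([.0682,0,-.0095]); B=39.2
def gotip(T,hdeg):
    Rt=Rfin(hdeg,B); return go(np.array(T)-Rt@TIP,Rt)
def tipnow():
    o=get_obs();r=R.from_quat(o['eef_rot']).as_matrix()
    t=o['position']+r@TIP; kx=r@np.array([np.sin(np.deg2rad(B)),0,np.cos(np.deg2rad(B))]);l=r@np.array([-np.cos(np.deg2rad(B)),0,np.sin(np.deg2rad(B))])
    print('tip',t.round(4),'kx',kx.round(3),'arm heading',np.degrees(np.arctan2(l[1],l[0])).round(2),'arm z',l[2].round(3),'F',o['contact_force'].round(1),'tau',o['torque'].round(2),'t',round(o['t'],2))
    return t
E
python3 - <<'E'
from h import *
tipnow();gotip([.477,-.130,.135],93)
E
```

```text
tip [ 0.4801 -0.0297  0.2352] kx [-0.007  0.016 -1.   ] arm heading 92.6 arm z 0.017 F [-0.7  0.3 -2.6] tau [-2.47 -0.13  0.  ] t 10.88
t 10.88 pos [0.4777 0.0285 0.272 ] x [ 0.031 -0.764 -0.645] y [-0.999 -0.046  0.006] z [-0.034  0.644 -0.764] F [-0.7  0.3 -2.6] open 12.6 q [-0.17  0.23  0.21 -0.69 -1.7   0.17]
TCP tgt [ 0.4739 -0.0712  0.1707] dtool mm [141.31   7.68  13.25] rotvec [ 0.0003  0.0168 -0.0091] rows 3.3886172949431024 0.15301993874878284
```

```bash
python3 -m pendant '[25,1,2,0,0.004,-0.002,5,30,2,3,0,0.004,-0.002,5,30,2,3,0,0.004,-0.002,5,30,2,3,0,0.004,-0.002,5,26,1,2,0,0,0,5,0,0,0,0,0,0,5,0,0,0,0,0,0,5]'
python3 - <<'E'
from h import *
tipnow();gotip([.477,-.130,.135],93)
c=calibration('wrist');p,d=get_image('wrist');cv2.imwrite('pics/w7.png',p);np.save('pics/w7c.npy',c,allow_pickle=True)
E
```

```text
t: 11.47
position: [0.4748, -0.0731, 0.1705]
eef_rot: [0.682, -0.65, -0.245, -0.231]
contact_force: [0.2, 0.4, -1.8]
opening: 0.0128
tip [ 0.4775 -0.1318  0.1346] kx [-0.004  0.002 -1.   ] arm heading 92.83 arm z 0.002 F [ 0.2  0.4 -1.8] tau [-2.35 -0.09 -0.02] t 11.47
t 11.47 pos [ 0.4748 -0.0731  0.1705] x [ 0.036 -0.773 -0.634] y [-0.999 -0.049  0.003] z [-0.034  0.633 -0.774] F [ 0.2  0.4 -1.8] open 12.8 q [-0.34  0.38  0.14 -0.63 -1.62  0.44]
TCP tgt [ 0.4739 -0.0712  0.1707] dtool mm [-1.62  0.76  1.03] rotvec [ 0.0008  0.0021 -0.0045] rows 0.03891189309656317 0.04019231239388031
```

View pics/w7.png

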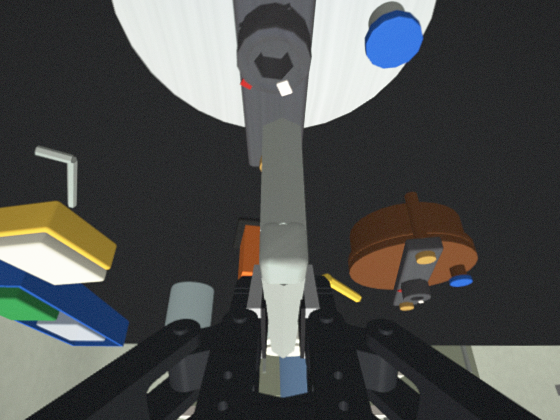

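Key's tip at (283,118); bolt head with the open hexagon is in view around (274,66), the stripe at (284,89) and the red mark at (246,85). I'll zoom in to locate the rim and stripe.

Run:
```python
from h import *
crop('pics/w7.png','pics/z7.png',215,0,335,130,5)
```

```text
(no output)
```

View pics/z7.png

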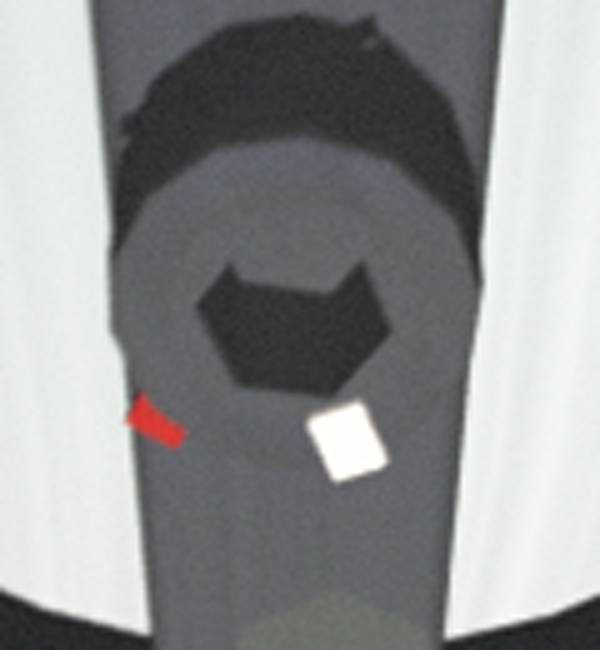

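Run:
```python
from h import *
c=np.load('pics/w7c.npy',allow_pickle=True).item()
f=lambda x,y:(215+x/5,y/5)
H=[(233,265),(197,308),(240,385),(333,397),(390,328),(362,262)]
P=np.array([onz(c,f(*h),.095)[:2] for h in H])*1000
print(P.round(1));
for i in range(6): print('side',np.linalg.norm(P[i]-P[(i+1)%6]).round(1),end=' ')
print('\nopp mids',[(P[i]+P[i+3]).round(1)/2 for i in range(3)],'diag',[np.linalg.norm(P[i]-P[i+3]).round(1) for i in range(3)],'hd',[np.degrees(np.arctan2(*(P[i]-P[i+3])[::-1])).round(1) for i in range(3)])
E=np.array([onz(c,f(*h),.095)[:2] for h in [(112,310),(482,290),(300,135),(165,180),(430,185),(250,465),(350,468),(440,410),(160,410)]])*1000
A=np.c_[2*E,np.ones(len(E))];s=np.linalg.lstsq(A,(E**2).sum(1),rcond=None)[0];print('head c',s[:2],'r',np.sqrt(s[2]+s[0]**2+s[1]**2))
S=[onz(c,f(*h),.095)[:2]*1000 for h in [(333,407),(362,468)]];print('stripe inner/outer',S, 'mid',onz(c,f(347,441),.095))
print('red',onz(c,f(155,421),.075))
```

```text
[[ 486.6 -138.9]
 [ 489.8 -134.7]
 [ 486.  -127.1]
 [ 477.6 -126.2]
 [ 472.9 -133.5]
 [ 475.8 -139.7]]
side 5.2 side 8.5 side 8.5 side 8.7 side 6.8 side 10.9 
opp mids [array([ 482.1 , -132.55]), array([ 481.35, -134.1 ]), array([ 480.9, -133.4])] diag [np.float64(15.6), np.float64(16.9), np.float64(16.2)] hd [np.float64(-54.5), np.float64(-4.0), np.float64(50.8)]
head c [ 481.00269224 -134.12296504] r 16.200173018865506
stripe inner/outer [array([ 477.54396507, -125.14359588]), array([ 474.48434546, -118.46644698])] mid [ 0.47606723 -0.12147147  0.095     ]
red [ 0.49553846 -0.10732191  0.075     ]
```

Run:
```python
from h import *
gotip([.481,-.134,.113],113)
gotip([.481,-.134,.113],113)
```

```text
t 11.52 pos [ 0.4753 -0.0728  0.1717] x [ 0.039 -0.773 -0.633] y [-0.999 -0.051  0.001] z [-0.033  0.632 -0.774] F [ 0.7  0.8 -1.8] open 12.9 q [-0.33  0.37  0.14 -0.63 -1.62  0.44]
TCP tgt [ 0.458  -0.0798  0.1487] dtool mm [19.3  17.59 13.89] rotvec [-0.2213  0.0009 -0.272 ] rows 0.4627283751668841 2.8054594515773643
t 11.52 pos [ 0.4753 -0.0728  0.1717] x [ 0.039 -0.773 -0.633] y [-0.999 -0.051  0.001] z [-0.033  0.632 -0.774] F [ 0.7  0.8 -1.8] open 12.9 q [-0.33  0.37  0.14 -0.63 -1.62  0.44]
TCP tgt [ 0.458  -0.0798  0.1487] dtool mm [19.3  17.59 13.89] rotvec [-0.2213  0.0009 -0.272 ] rows 0.4627283751668841 2.8054594515773643
```

```bash
python3 -m pendant '[5,4.5,3.5,-0.055,0,-0.068,5,5,4.5,3.5,-0.055,0,-0.068,5,5,4.5,3.5,-0.055,0,-0.068,5,4,4,3,-0.055,0,-0.068,5,0,0,0,0,0,0,5,0,0,0,0,0,0,5]'
python3 - <<'E'
from h import *
tipnow();gotip([.481,-.134,.113],113)
c=calibration('wrist');p,d=get_image('wrist');cv2.imwrite('pics/w8.png',p);np.save('pics/w8c.npy',c,allow_pickle=True)
crop(p,'pics/z8.png',215,0,345,140,4)
E
```

```text
t: 12.02
position: [0.4598, -0.0812, 0.15]
eef_rot: [0.786, -0.52, -0.278, -0.186]
contact_force: [-0.5, -0.3, -3.2]
opening: 0.0128
tip [ 0.483  -0.1354  0.1143] kx [ 0.004 -0.001 -1.   ] arm heading 113.0 arm z -0.002 F [-0.5 -0.3 -3.2] tau [-2.31 -0.97 -0.03] t 12.02
t 12.02 pos [ 0.4598 -0.0812  0.15  ] x [ 0.305 -0.714 -0.63 ] y [-0.921 -0.391 -0.003] z [-0.244  0.581 -0.776] F [-0.5 -0.3 -3.2] open 12.8 q [-0.27  0.48  0.21 -0.53 -1.75  0.7 ]
TCP tgt [ 0.458  -0.0798  0.1487] dtool mm [-0.76  1.17  2.19] rotvec [-0.0023 -0.0021  0.0018] rows 0.052494548258906586 0.028826208318051865
```

View pics/z8.png

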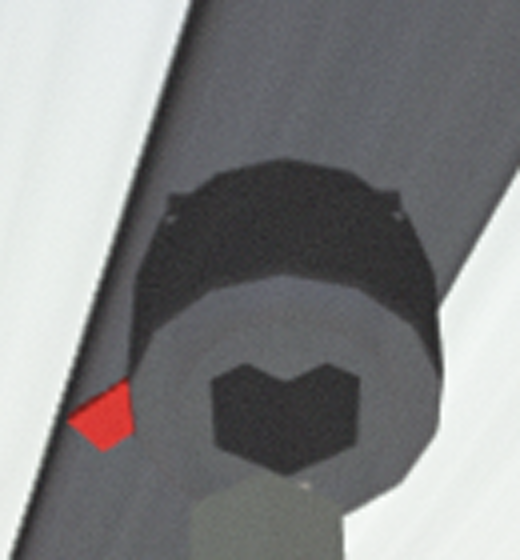

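Run:
```python
from h import *
c=np.load('pics/w8c.npy',allow_pickle=True).item()
f=lambda x,y:(215+x/4,y/4)
E=np.array([onz(c,f(*h),.095)[:2] for h in [(285,276),(212,292),(360,290),(155,330),(415,325),(441,385),(132,370),(438,430),(405,480),(345,513)]])*1000
A=np.c_[2*E,np.ones(len(E))];s=np.linalg.lstsq(A,(E**2).sum(1),rcond=None)[0];print('head c',s[:2],'r',np.sqrt(s[2]+s[0]**2+s[1]**2))
H=[(212,380),(215,440),(288,475),(358,443),(360,375)]
P=np.array([onz(c,f(*h),.095)[:2] for h in H])*1000
v=P-s[:2];print(np.c_[P,np.hypot(*v.T),np.degrees(np.arctan2(v[:,1],v[:,0]))].round(1))
print('mid of 0,3 ',(P[0]+P[3])/2,(P[1]+P[4])/2)
print('tip px',proj(c,[.483,-.1354,.1143]),'bolt px',proj(c,[s[0]/1000,s[1]/1000,.095]), 'bolt1',proj(c,[.481,-.1341,.095]))
```

```text
head c [ 480.93402738 -134.55727603] r 16.04380144723033
[[ 489.3 -135.3    8.4   -4.7]
 [ 486.3 -128.1    8.4   50.2]
 [ 477.2 -126.7    8.7  115.2]
 [ 472.2 -133.7    8.8  174.4]
 [ 475.9 -141.7    8.7 -125.4]]
mid of 0,3  [ 480.77472908 -134.47676334] [ 481.07692691 -134.9011837 ]
tip px [[282.45124729 133.85098476]] bolt px [[286.40949221 102.79528301]] bolt1 [[285.82349729 103.5566361 ]]
```

Run:
```python
from h import *
tipnow();gotip([.4809,-.1346,.0985],114.2)
```

```text
tip [ 0.4828 -0.1358  0.1148] kx [ 0.004 -0.001 -1.   ] arm heading 112.96 arm z -0.003 F [ 0.   0.1 -2. ] tau [-2.19 -0.96  0.04] t 12.07
t 12.07 pos [ 0.4597 -0.0816  0.1503] x [ 0.305 -0.714 -0.63 ] y [-0.921 -0.39  -0.003] z [-0.243  0.581 -0.777] F [ 0.   0.1 -2. ] open 12.9 q [-0.27  0.48  0.21 -0.53 -1.75  0.7 ]
TCP tgt [ 0.4568 -0.0809  0.1342] dtool mm [ 8.77  2.44 13.61] rotvec [-0.0163 -0.0029 -0.0146] rows 0.3264821515832484 0.17669162968097887
```

```bash
python3 -m pendant '[3,1,4.5,-0.008,-0.001,-0.007,5,3,1,4.5,-0.008,-0.001,-0.007,5,2.8,0.4,4.6,0,0,0,5,0,0,0,0,0,0,5,0,0,0,0,0,0,5]'
python3 - <<'E'
from h import *
tipnow();gotip([.4809,-.1346,.0985],114.2)
c=calibration('wrist');p,d=get_image('wrist');cv2.imwrite('pics/w9.png',p);np.save('pics/w9c.npy',c,allow_pickle=True)
crop(p,'pics/z9.png',215,40,345,180,4)
print(proj(c,[.4809,-.1346,.095]))
E
```

```text
t: 12.48
position: [0.4557, -0.0816, 0.1332]
eef_rot: [0.791, -0.512, -0.282, -0.181]
contact_force: [-0.3, 0.5, -2.1]
opening: 0.013
tip [ 0.4798 -0.1353  0.0975] kx [-0.002 -0.    -1.   ] arm heading 114.25 arm z 0.0 F [-0.3  0.5 -2.1] tau [-2.25 -0.98  0.01] t 12.48
t 12.48 pos [ 0.4557 -0.0816  0.1332] x [ 0.317 -0.707 -0.632] y [-0.912 -0.411  0.002] z [-0.261  0.576 -0.775] F [-0.3  0.5 -2.1] open 13.0 q [-0.27  0.5   0.19 -0.51 -1.72  0.73]
TCP tgt [ 0.4568 -0.0809  0.1342] dtool mm [-0.78 -1.22 -0.67] rotvec [ 0.002   0.0003 -0.0004] rows 0.029305598707101647 0.01679241633888459
[[279.33904665 129.69226548]]
```

View pics/z9.png

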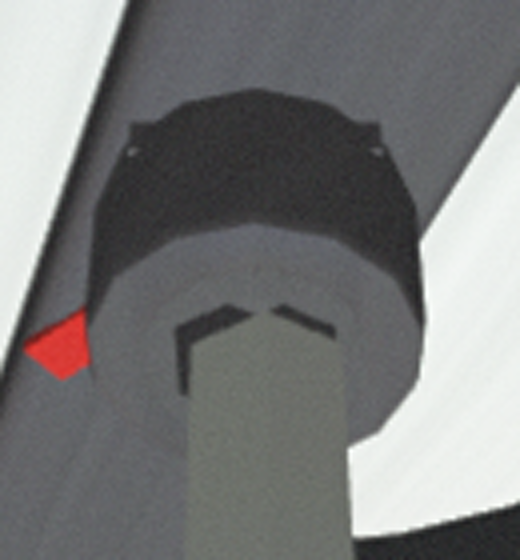

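```bash
python3 -m pendant '[0,-1.2,0,0,0,0,5,0,0,0,0,0,0,5,0.6,0,0.8,0,0,0,5,0.6,0,0.8,0,0,0,5,0.6,0,0.8,0,0,0,5,0,0,0,0,0,0,5]'
python3 - <<'E'
from h import *
tipnow();gotip([.4809,-.1346,.094],114.2)
c=calibration('wrist');p,d=get_image('wrist');cv2.imwrite('pics/w10.png',p);np.save('pics/w10c.npy',c,allow_pickle=True)
crop(p,'pics/z10.png',215,40,345,180,4)
E
```

```text
t: 13.03
position: [0.457, -0.081, 0.1303]
eef_rot: [0.791, -0.511, -0.282, -0.181]
contact_force: [0.9, 0.7, -1.9]
opening: 0.0129
tip [ 0.4812 -0.1346  0.0946] kx [-0.001 -0.001 -1.   ] arm heading 114.28 arm z -0.0 F [ 0.9  0.7 -1.9] tau [-2.19 -0.99 -0.01] t 13.03
t 13.03 pos [ 0.457  -0.081   0.1303] x [ 0.318 -0.707 -0.632] y [-0.912 -0.411  0.001] z [-0.261  0.576 -0.775] F [ 0.9  0.7 -1.9] open 12.9 q [-0.27  0.5   0.19 -0.51 -1.72  0.73]
TCP tgt [ 0.4568 -0.0809  0.1297] dtool mm [0.22 0.22 0.54] rotvec [ 0.0019 -0.0001  0.0003] rows 0.012910520102522012 0.015461203425239836
```

View pics/z10.png

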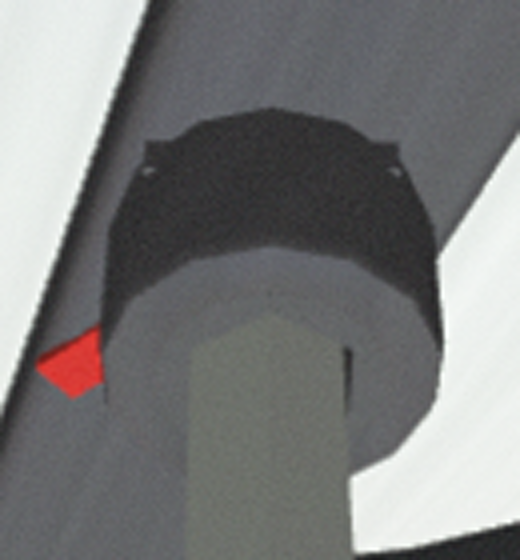

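Run:
```python
from h import *
for n,pts in (('w9',[(255,222),(175,240),(340,240),(90,335),(115,275),(395,275),(425,322),(418,378),(380,432),(349,447)]),('w10',[(270,246),(190,262),(352,262),(130,298),(413,298),(442,350),(104,365),(434,402),(395,455),(350,475)])):
    c=np.load(f'pics/{n}c.npy',allow_pickle=True).item()
    f=lambda x,y:(215+x/4,40+y/4)
    E=np.array([onz(c,f(*h),.095)[:2] for h in pts])*1000
    A=np.c_[2*E,np.ones(len(E))];s=np.linalg.lstsq(A,(E**2).sum(1),rcond=None)[0];print('head c',s[:2],'r',np.sqrt(s[2]+s[0]**2+s[1]**2))
    h=np.array([np.cos(np.deg2rad(114.3)),np.sin(np.deg2rad(114.3))])
    for q in (0,.001):
        print('near corner px',(np.array(proj(c,[*(s[:2]/1000-h*.00808),.0946-q])[0])-[215,40])*4)
```

```text
head c [ 480.938992   -134.71354731] r 15.990860918159218
near corner px [256.64007769 289.70135607]
near corner px [256.67948767 282.12361721]
head c [ 480.93671264 -134.58689826] r 15.980157829230476
near corner px [272.58256774 312.83231642]
near corner px [272.56049914 305.07047096]
```

```bash
python3 -m pendant '[0,0.5,0,0,0,0,5,0,0,0,0,0,0,5,0.6,0,0.8,0,0,0,5,0.6,0,0.8,0,0,0,5,0,0,0,0,0,0,5]'
python3 - <<'E'
from h import *
tipnow()
c=calibration('wrist');p,d=get_image('wrist');cv2.imwrite('pics/w11.png',p);np.save('pics/w11c.npy',c,allow_pickle=True)
crop(p,'pics/z11.png',215,40,345,180,4)
E
```

```text
t: 13.5
position: [0.4566, -0.0811, 0.1283]
eef_rot: [0.791, -0.511, -0.282, -0.181]
contact_force: [0.0, -0.6, -2.1]
opening: 0.0129
tip [ 0.4808 -0.1348  0.0926] kx [-0.001 -0.001 -1.   ] arm heading 114.29 arm z -0.0 F [ 0.  -0.6 -2.1] tau [-2.2  -0.98 -0.01] t 13.5
```

View pics/z11.png

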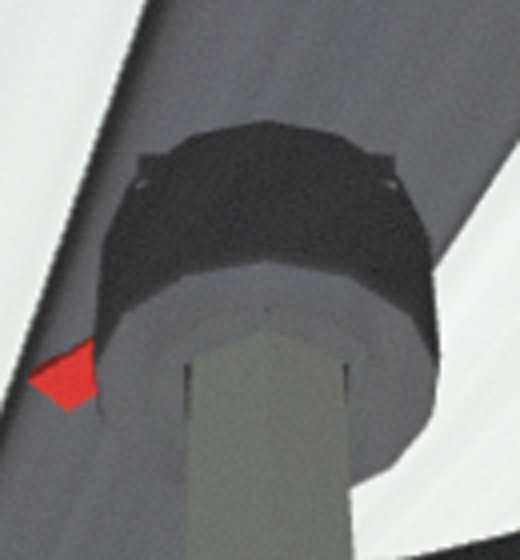

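```bash
python3 -m pendant '[0.6,0,0.8,0,0,0,5,0.6,0,0.8,0,0,0,5,0.6,0,0.8,0,0,0,5,0,0,0,0,0,0,5]'
python3 - <<'E'
from h import *
tipnow()
c=calibration('wrist');p,d=get_image('wrist');cv2.imwrite('pics/w12.png',p);np.save('pics/w12c.npy',c,allow_pickle=True)
crop(p,'pics/z12.png',215,40,345,180,4)
E
```

```text
t: 13.88
position: [0.4565, -0.081, 0.1253]
eef_rot: [0.791, -0.511, -0.282, -0.181]
contact_force: [-0.3, 0.2, -2.4]
opening: 0.0129
tip [ 0.4807 -0.1347  0.0896] kx [-0.001 -0.001 -1.   ] arm heading 114.29 arm z -0.0 F [-0.3  0.2 -2.4] tau [-2.16 -0.99 -0.  ] t 13.88
```

View pics/z12.png

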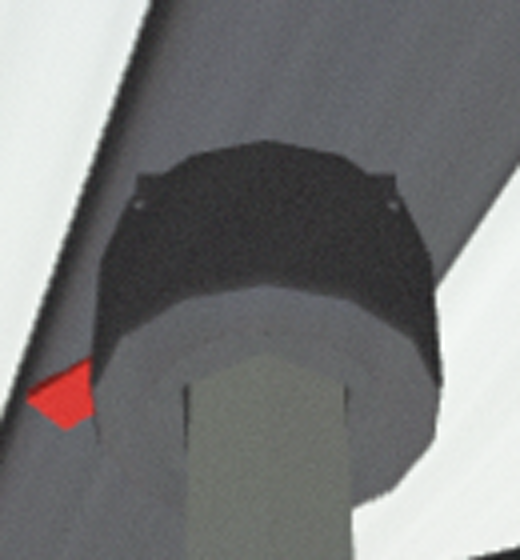

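```bash
python3 -m pendant '[0.6,0,0.8,0,0,0,5,0.6,0,0.8,0,0,0,5,0.6,0,0.8,0,0,0,5,0.6,0,0.8,0,0,0,5,0,0,0,0,0,0,5]';python3 -c "
from h import *
tipnow()"
```

```text
t: 14.35
position: [0.4564, -0.0809, 0.1213]
eef_rot: [0.791, -0.511, -0.282, -0.181]
contact_force: [-0.1, 0.4, -2.4]
opening: 0.0128
tip [ 0.4806 -0.1346  0.0856] kx [-0.001 -0.001 -1.   ] arm heading 114.29 arm z -0.0 F [-0.1  0.4 -2.4] tau [-2.22 -0.98  0.01] t 14.35
```

```bash
python3 -m pendant '[0.6,0,0.8,0,0,0,5,0.6,0,0.8,0,0,0,5,0.6,0,0.8,0,0,0,5,0,0,0,0,0,0,5]';python3 -c "
from h import *
tipnow()"
```

```text
t: 14.68
position: [0.4564, -0.0808, 0.1183]
eef_rot: [0.791, -0.511, -0.282, -0.181]
contact_force: [0.0, -0.9, -2.7]
opening: 0.0128
tip [ 0.4806 -0.1345  0.0826] kx [-0.001 -0.001 -1.   ] arm heading 114.29 arm z -0.0 F [ 0.  -0.9 -2.7] tau [-2.32 -1.03  0.05] t 14.68
```

Force-free at about 12 mm depth; I'll continue gently to the floor.

```bash
python3 -m pendant '[0.6,0,0.8,0,0,0,5,0.6,0,0.8,0,0,0,5,0.3,0,0.4,0,0,0,5,0,0,0,0,0,0,5]';python3 -c "
from h import *
tipnow()"
```

```text
t: 15.02
position: [0.4565, -0.0808, 0.1159]
eef_rot: [0.791, -0.511, -0.282, -0.181]
contact_force: [0.3, -0.8, -2.0]
opening: 0.0129
tip [ 0.4806 -0.1345  0.0802] kx [-0.001 -0.001 -1.   ] arm heading 114.29 arm z -0.001 F [ 0.3 -0.8 -2. ] tau [-2.41 -1.07  0.02] t 15.02
```

```bash
python3 -m pendant '[0.3,0,0.4,0,0,0,5,0.3,0,0.4,0,0,0,5,0,0,0,0,0,0,5]';python3 - <<'E'
from h import *
tipnow()
c=calibration('wrist');p,d=get_image('wrist');cv2.imwrite('pics/w13.png',p);np.save('pics/w13c.npy',c,allow_pickle=True)
E
```

```text
t: 15.27
position: [0.4564, -0.0806, 0.1155]
eef_rot: [0.791, -0.511, -0.282, -0.182]
contact_force: [-0.5, 0.0, 1.0]
opening: 0.0128
tip [ 0.4806 -0.1343  0.0798] kx [-0.    -0.001 -1.   ] arm heading 114.31 arm z -0.0 F [-0.5  0.   1. ] tau [-1.44 -0.55  0.1 ] t 15.27
```

View pics/w13.png

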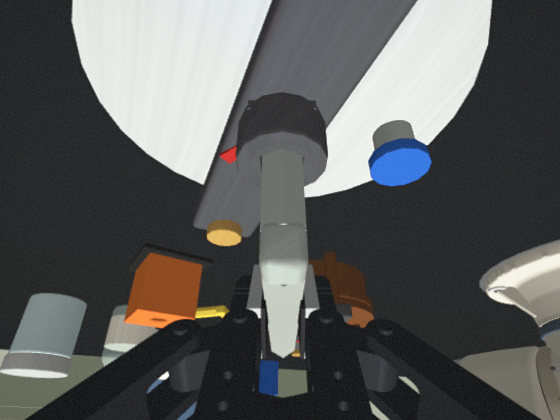

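```bash
python3 -m pendant '[0,0,0,0,0,0,14,0,0,0,0,0,0,17,0,0,0,0,0,0,20,0,0,0,0,0,0,24,0,0,0,0,0,0,24,0,0,0,0,0,0,24]';python3 - <<'E'
from h import *
st()
c=calibration('wrist');p,d=get_image('wrist');cv2.imwrite('pics/w14.png',p);np.save('pics/w14c.npy',c,allow_pickle=True)
p,d=get_image('scene');cv2.imwrite('pics/s14.png',p)
E
```

```text
t: 15.82
position: [0.4564, -0.0807, 0.115]
eef_rot: [0.791, -0.511, -0.282, -0.181]
contact_force: [-0.5, -0.8, 0.8]
opening: 0.0238
t 15.82 pos [ 0.4564 -0.0807  0.115 ] x [ 0.318 -0.707 -0.632] y [-0.912 -0.411  0.001] z [-0.261  0.575 -0.775] F [-0.5 -0.8  0.8] open 23.8 q [-0.27  0.51  0.17 -0.51 -1.69  0.75]
```

View pics/w14.png

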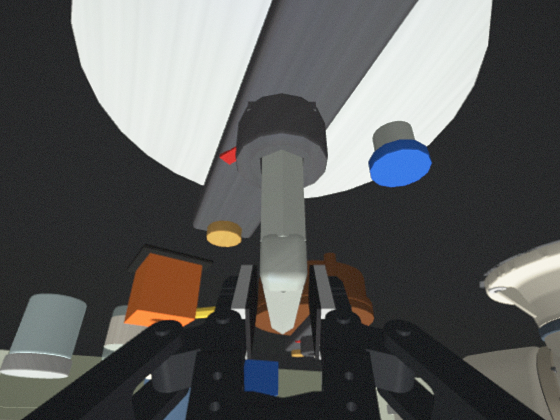

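```bash
python3 -m pendant '[-4.9,0,5.6,0,0,0,24,-4.9,0,5.6,0,0,0,24,-4.9,0,5.6,0,0,0,24,-4.9,0,5.6,0,0,0,24,-4.9,0,5.6,0,0,0,24,-4.9,0,5.6,0,0,0,24,-4.9,0,5.6,0,0,0,24,-4.9,0,5.6,0,0,0,24,0,0,0,0,0,0,24]';python3 - <<'E'
from h import *
o,r=st();g=o['position']-r[:,2]*tcp_to_grasp;print('grasp',g,'r',np.hypot(g[0]-.4809,g[1]+.1346),np.degrees(np.arctan2(g[1]+.1346,g[0]-.4809)))
c=calibration('wrist');p,d=get_image('wrist');cv2.imwrite('pics/w15.png',p);np.save('pics/w15c.npy',c,allow_pickle=True)
E
```

```text
t: 16.67
position: [0.4315, -0.0259, 0.1051]
eef_rot: [0.791, -0.511, -0.282, -0.182]
contact_force: [0.6, -1.1, -0.6]
opening: 0.0237
t 16.67 pos [ 0.4315 -0.0259  0.1051] x [ 0.319 -0.706 -0.632] y [-0.911 -0.412  0.001] z [-0.261  0.576 -0.775] F [ 0.6 -1.1 -0.6] open 23.7 q [-0.19  0.45  0.04 -0.54 -1.6   0.72]
grasp [ 0.43641261 -0.03668168  0.11960481] r 0.10755057487081396 114.43380194432031
```

View pics/w15.png

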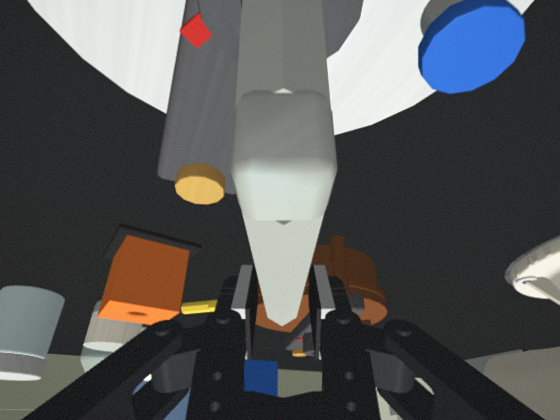

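```bash
python3 -m pendant '[1.6,0,2,0,0,0,24,1.6,0,2,0,0,0,24,0,0,0,0,0,0,18,0,0,0,0,0,0,10,0,0,0,0,0,0,5,0,0,0,0,0,0,5,0,0,0,0,0,0,5,0,0,0,0,0,0,5]';python3 - <<'E'
from h import *
o,r=st();print(o['torque']);g=o['position']-r[:,2]*tcp_to_grasp;print('grasp',g,'r',np.hypot(g[0]-.4809,g[1]+.1346),np.degrees(np.arctan2(g[1]+.1346,g[0]-.4809)))
c=calibration('wrist');p,d=get_image('wrist');cv2.imwrite('pics/w16.png',p);np.save('pics/w16c.npy',c,allow_pickle=True)
E
```

```text
t: 17.38
position: [0.4324, -0.0274, 0.0999]
eef_rot: [0.791, -0.511, -0.282, -0.181]
contact_force: [0.8, -1.1, -1.9]
opening: 0.0127
t 17.38 pos [ 0.4324 -0.0274  0.0999] x [ 0.318 -0.707 -0.631] y [-0.912 -0.411  0.001] z [-0.26   0.575 -0.776] F [ 0.8 -1.1 -1.9] open 12.7 q [-0.19  0.45  0.03 -0.54 -1.59  0.73]
[-2.27619603 -1.04754667 -0.06230706]
grasp [ 0.43724289 -0.03818036  0.11436   ] r 0.10584276296141701 114.36017465609885
```

View pics/w16.png

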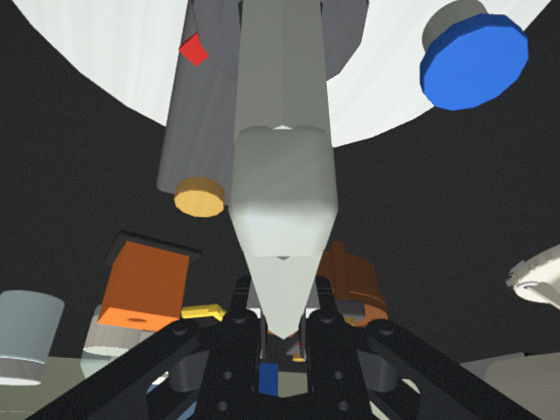

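Run:
```python
from h import *
o,r=st()
h=np.array([np.cos(np.deg2rad(114.4)),np.sin(np.deg2rad(114.4)),0])
G=np.array([.4809,-.1346,0])+h*.106+[0,0,.1140]
go(G,Rfin(114.4,8),True)
```

```text
t 17.43 pos [ 0.4324 -0.0274  0.0998] x [ 0.318 -0.707 -0.631] y [-0.912 -0.411  0.001] z [-0.26   0.575 -0.776] F [-0.1 -0.8 -1.7] open 13.1 q [-0.19  0.45  0.03 -0.54 -1.59  0.73]
t 17.43 pos [ 0.4324 -0.0274  0.0998] x [ 0.318 -0.707 -0.631] y [-0.912 -0.411  0.001] z [-0.26   0.575 -0.776] F [-0.1 -0.8 -1.7] open 13.1 q [-0.19  0.45  0.03 -0.54 -1.59  0.73]
TCP tgt [ 0.436  -0.0357  0.0955] dtool mm [ 9.77  0.04 -2.34] rotvec [ 1.000e-04  5.437e-01 -2.400e-03] rows 0.23440001891474888 4.3492762460819
```

```bash
python3 -m pendant '[0,0,0,0,0,0,20,0,0,0,0,0,0,26,0,0,0,0,0,0,26,1.8,0,-0.5,0,0.109,0,26,1.8,0,-0.5,0,0.109,0,26,1.8,0,-0.5,0,0.109,0,26,1.8,0,-0.5,0,0.109,0,26,1.8,0,-0.5,0,0.108,0,26,0,0,0,0,0,0,26]';python3 - <<'E'
from h import *
h=np.array([np.cos(np.deg2rad(114.4)),np.sin(np.deg2rad(114.4)),0])
G=np.array([.4809,-.1346,0])+h*.106+[0,0,.1150]
go(G,Rfin(114.4,8),True)
c=calibration('wrist');p,d=get_image('wrist');cv2.imwrite('pics/w17.png',p);np.save('pics/w17c.npy',c,allow_pickle=True)
p,d=get_image('top');crop(p,'pics/t17.png',260,150,420,300,4)
E
```

```text
t: 18.18
position: [0.4345, -0.0334, 0.099]
eef_rot: [0.839, -0.539, -0.057, -0.037]
contact_force: [-0.6, 0.8, -0.8]
opening: 0.0261
t 18.18 pos [ 0.4345 -0.0334  0.099 ] x [ 0.412 -0.901 -0.135] y [-0.909 -0.416 -0.001] z [-0.055  0.123 -0.991] F [-0.6  0.8 -0.8] open 26.1 q [ 0.17  0.17 -0.3  -0.14 -1.13  0.32]
TCP tgt [ 0.436  -0.0357  0.0965] dtool mm [ 3.09 -0.45  2.12] rotvec [-0.0002 -0.0045  0.0029] rows 0.07412319765055224 0.0429910088000673
```

View pics/w17.png

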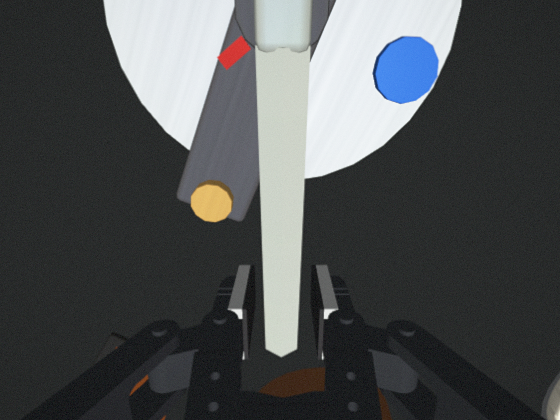

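View pics/t17.png

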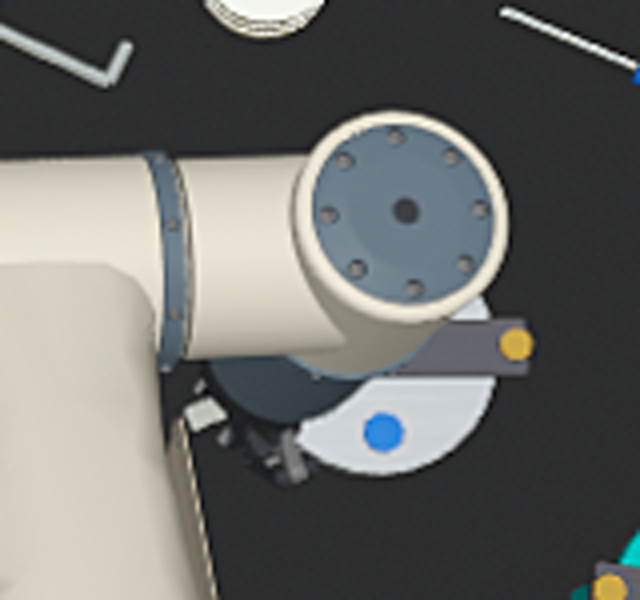

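```bash
python3 - <<'E'
from h import *
c=np.load('pics/w17c.npy',allow_pickle=True).item()
a=np.deg2rad(114.4);h=np.array([np.cos(a),np.sin(a),0]);Bc=np.array([.4809,-.1346,0]);n=np.array([-h[1],h[0],0])
for v in (350,353,356):
    e,d=ray(c,(282,v))
    for rr in (.128,.130,.132):
        s=(rr-(e-Bc)@h)/(d@h);X=e+s*d;print(v,rr,'z',X[2].round(4),'off',((X-Bc)@n*1000).round(1))
E
python3 -m pendant '[1,0,0.5,0,0,0,26,1,0,0.5,0,0,0,20,0,0,0,0,0,0,14,0,0,0,0,0,0,5,0,0,0,0,0,0,5,0,0,0,0,0,0,5,0,0,0,0,0,0,5]'
```

```text
350 0.128 z 0.1248 off 0.3
350 0.13 z 0.123 off 0.3
350 0.132 z 0.1212 off 0.3
353 0.128 z 0.1264 off 0.3
353 0.13 z 0.1246 off 0.3
353 0.132 z 0.1228 off 0.3
356 0.128 z 0.1279 off 0.3
356 0.13 z 0.1262 off 0.3
356 0.132 z 0.1244 off 0.3
t: 18.87
position: [0.4371, -0.0379, 0.0968]
eef_rot: [0.838, -0.541, -0.058, -0.037]
contact_force: [2.3, -3.6, -2.9]
opening: 0.0126
```

```bash
cat >> h.py <<'E'
def turn():
    o,r=st();p=o['position']-np.array([.4809,-.1346,0]);a=np.degrees(np.arctan2(p[1],p[0]));u=np.array([np.sin(np.radians(a)),-np.cos(np.radians(a)),0]);rad=np.array([np.cos(np.radians(a)),np.sin(np.radians(a)),0])
    f=-o['contact_force']
    xh=np.degrees(np.arctan2(-r[1,0],-r[0,0]))
    print('TCP heading',a.round(2),'r',np.hypot(p[0],p[1]).round(4),'tool heading',xh.round(2),'pull tangential(cw)',(f@u).round(1),'radial',(f@rad).round(1),'down',f[2].round(1),'tau',o['torque'].round(2))
E
python3 - <<'E'
from h import *
c=np.load('pics/w17c.npy',allow_pickle=True).item()
Bc=np.array([.4809,-.1346])
for n,uv in (('w17',(235,52)),):
    q=onz(c,uv,.076)[:2]-Bc;print(q,np.hypot(*q),np.degrees(np.arctan2(q[1],q[0])))
turn()
E
python3 -m pendant '[0,-1.1,0,0.001,0,0.01,5,0,-2.1,0,0.003,0,0.02,5,0,-2.1,0,0.003,0,0.02,5,0,-2.1,0,0.003,0,0.02,5,0,-2.1,0,0.003,0,0.02,5,0,-2.1,0,0.003,0,0.02,5]'
python3 -c "
from h import *
turn()"
```

```text
[0.01136001 0.02105896] 0.02392758580322623 61.655880562001116
t 18.87 pos [ 0.4371 -0.0379  0.0968] x [ 0.407 -0.903 -0.138] y [-0.912 -0.411  0.001] z [-0.058  0.125 -0.99 ] F [ 2.3 -3.6 -2.9] open 12.6 q [ 0.15  0.18 -0.3  -0.15 -1.13  0.33]
TCP heading 114.39 r 0.1061 tool heading 114.26 pull tangential(cw) -0.7 radial 4.2 down 2.9 tau [-2.01 -0.99 -0.01]
t: 19.37
position: [0.4472, -0.0339, 0.0968]
eef_rot: [0.807, -0.587, -0.056, -0.04]
contact_force: [0.0, -4.4, -0.9]
opening: 0.0129
t 19.37 pos [ 0.4472 -0.0339  0.0968] x [ 0.304 -0.943 -0.138] y [-0.952 -0.307  0.002] z [-0.044  0.13  -0.99 ] F [ 0.  -4.4 -0.9] open 12.9 q [ 0.16  0.19 -0.28 -0.15 -1.12  0.22]
TCP heading 108.49 r 0.1062 tool heading 107.89 pull tangential(cw) 1.4 radial 4.2 down 0.9 tau [-2.45 -0.15  0.45]
```

```bash
python3 -m pendant '[0,-2.1,0,0.003,0,0.02,5,0,-2.1,0,0.003,0,0.02,5,0,-2.1,0,0.003,0,0.02,5,0,-2.1,0,0.003,0,0.02,5]'
python3 -c "
from h import *
turn()"
```

```text
t: 19.7
position: [0.4545, -0.0317, 0.0967]
eef_rot: [0.782, -0.619, -0.055, -0.042]
contact_force: [-0.9, -5.8, -0.0]
opening: 0.0126
t 19.7 pos [ 0.4545 -0.0317  0.0967] x [ 0.228 -0.964 -0.138] y [-0.973 -0.23   0.003] z [-0.034  0.133 -0.99 ] F [-0.9 -5.8 -0. ] open 12.6 q [ 0.16  0.2  -0.27 -0.15 -1.12  0.14]
TCP heading 104.38 r 0.1063 tool heading 103.3 pull tangential(cw) 2.3 radial 5.4 down 0.0 tau [-2.36  0.37  0.8 ]
```

```bash
python3 -m pendant '[0.2,-2.2,0,0,0,0.008,5,0.2,-2.2,0,0.001,0,0.01,5,0.2,-2.2,0,0.002,0,0.015,5,0.1,-2.1,0,0.002,0,0.018,5,0.1,-2.1,0,0.003,0,0.02,5]'
python3 -c "
from h import *
turn()"
```

```text
t: 20.12
position: [0.4634, -0.0296, 0.0961]
eef_rot: [0.759, -0.647, -0.056, -0.042]
contact_force: [-6.3, -2.9, 2.8]
opening: 0.0128
t 20.12 pos [ 0.4634 -0.0296  0.0961] x [ 0.157 -0.978 -0.139] y [-0.987 -0.16   0.008] z [-0.03   0.136 -0.99 ] F [-6.3 -2.9  2.8] open 12.8 q [ 0.16  0.21 -0.26 -0.16 -1.11  0.07]
TCP heading 99.45 r 0.1064 tool heading 99.12 pull tangential(cw) 6.7 radial 1.8 down -2.8 tau [-1.25  2.08  0.58]
```

```bash
python3 -m pendant '[0.1,-2.1,0,0.002,0,0.019,5,0.1,-2.1,0,0.002,0,0.019,5,0,-2.1,0,0.003,0,0.02,5,0,-2.1,0,0.003,0,0.02,5,0,-2.1,0,0.003,0,0.02,5,0,-2.1,0,0.003,0,0.02,5,0,-2.1,0,0.003,0,0.02,5,0,-2.1,0,0.003,0,0.02,5]'
python3 - <<'E'
from h import *
turn()
c=calibration('wrist');p,d=get_image('wrist');cv2.imwrite('pics/w18.png',p);np.save('pics/w18c.npy',c,allow_pickle=True)
E
```

```text
t: 20.78
position: [0.4802, -0.0281, 0.096]
eef_rot: [0.705, -0.705, -0.052, -0.046]
contact_force: [-6.5, -2.0, 3.1]
opening: 0.0129
t 20.78 pos [ 0.4802 -0.0281  0.096 ] x [-0.    -0.99  -0.138] y [-1.    -0.001  0.008] z [-0.008  0.138 -0.99 ] F [-6.5 -2.   3.1] open 12.9 q [ 0.16  0.23 -0.24 -0.16 -1.1  -0.09]
TCP heading 90.38 r 0.1065 tool heading 89.98 pull tangential(cw) 6.5 radial 1.9 down -3.1 tau [-1.11  2.12  0.6 ]
```

View pics/w18.png

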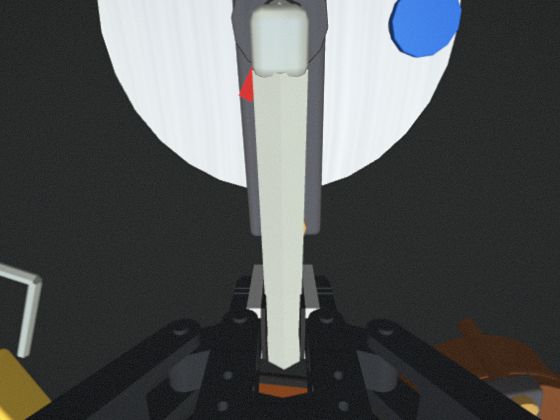

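```bash
python3 -m pendant '[0,-2.1,0,0.003,0,0.02,5,0,-2.1,0,0.003,0,0.02,5,0,-2.1,0,0.003,0,0.02,5,0,-2.1,0,0.003,0,0.02,5,0,-2.1,0,0.003,0,0.02,5,0,-2.1,0,0.003,0,0.02,5,0,-2.1,0,0.003,0,0.02,5,0,-2.1,0,0.003,0,0.02,5,0,-2.1,0,0.003,0,0.02,5,0,-2.1,0,0.003,0,0.02,5]'
python3 - <<'E'
from h import *
turn()
E
```

```text
t: 21.67
position: [0.5013, -0.0299, 0.096]
eef_rot: [-0.631, 0.773, 0.045, 0.051]
contact_force: [-5.6, -2.4, 3.3]
opening: 0.013
t 21.67 pos [ 0.5013 -0.0299  0.096 ] x [-0.199 -0.97  -0.137] y [-0.98   0.2    0.005] z [ 0.022  0.135 -0.991] F [-5.6 -2.4  3.3] open 13.0 q [ 0.15  0.25 -0.21 -0.15 -1.07 -0.29]
TCP heading 78.97 r 0.1067 tool heading 78.42 pull tangential(cw) 5.0 radial 3.4 down -3.3 tau [-1.02  2.01  0.67]
```

```bash
python3 -m pendant '[0.15,-2.1,0,0.002,0,0.018,5,0.15,-2.1,0,0.002,0,0.018,5,0.1,-2.1,0,0.003,0,0.019,5,0.1,-2.1,0,0.003,0,0.019,5,0.05,-2.1,0,0.003,0,0.02,5,0.05,-2.1,0,0.003,0,0.02,5,0.05,-2.1,0,0.003,0,0.02,5,0.05,-2.1,0,0.003,0,0.02,5]'
python3 - <<'E'
from h import *
turn()
c=calibration('wrist');p,d=get_image('wrist');cv2.imwrite('pics/w19.png',p);np.save('pics/w19c.npy',c,allow_pickle=True)
E
```

```text
t: 22.33
position: [0.5175, -0.0343, 0.0959]
eef_rot: [-0.569, 0.82, 0.041, 0.055]
contact_force: [-6.3, 0.9, 3.9]
opening: 0.0128
t 22.33 pos [ 0.5175 -0.0343  0.0959] x [-0.347 -0.928 -0.137] y [-0.937  0.35   0.005] z [ 0.044  0.13  -0.991] F [-6.3  0.9  3.9] open 12.8 q [ 0.14  0.26 -0.2  -0.14 -1.06 -0.44]
TCP heading 69.97 r 0.1067 tool heading 69.5 pull tangential(cw) 6.2 radial 1.3 down -3.9 tau [-0.09  2.1   0.68]
```

View pics/w19.png

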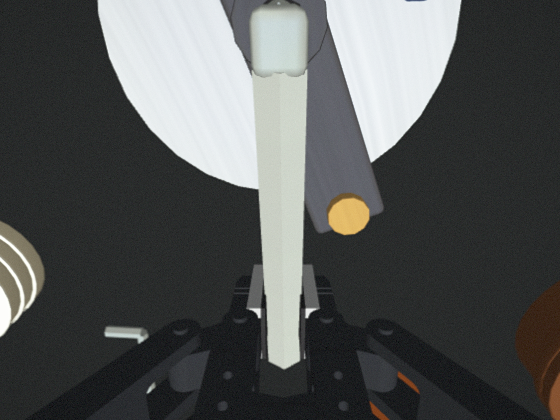

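```bash
python3 -m pendant '[0.1,-2.1,0,0.002,0,0.018,5,0.1,-2.1,0,0.003,0,0.02,5,0.05,-2.1,0,0.003,0,0.02,5,0.05,-2.1,0,0.003,0,0.02,5]'
python3 - <<'E'
from h import *
turn()
E
```

```text
t: 22.72
position: [0.5253, -0.0375, 0.096]
eef_rot: [-0.536, 0.841, 0.039, 0.057]
contact_force: [-5.1, 1.5, 3.2]
opening: 0.013
t 22.72 pos [ 0.5253 -0.0375  0.096 ] x [-0.419 -0.898 -0.137] y [-0.906  0.422  0.004] z [ 0.054  0.126 -0.991] F [-5.1  1.5  3.2] open 13.0 q [ 0.14  0.27 -0.19 -0.14 -1.05 -0.51]
TCP heading 65.42 r 0.1068 tool heading 64.99 pull tangential(cw) 5.2 radial 0.7 down -3.2 tau [0.21 2.1  0.66]
```

```bash
python3 -m pendant '[0.05,-1.1,0,0.001,0,0.01,5,0.05,-1.1,0,0.001,0,0.01,5,0.03,-1.1,0,0.001,0,0.01,5]'
python3 - <<'E'
from h import *
turn()
E
```

```text
t: 22.97
position: [0.5282, -0.0389, 0.096]
eef_rot: [-0.523, 0.849, 0.038, 0.057]
contact_force: [-5.0, 1.6, 3.1]
opening: 0.0128
t 22.97 pos [ 0.5282 -0.0389  0.096 ] x [-0.445 -0.885 -0.138] y [-0.894  0.449  0.005] z [ 0.057  0.125 -0.99 ] F [-5.   1.6  3.1] open 12.8 q [ 0.14  0.27 -0.18 -0.13 -1.04 -0.54]
TCP heading 63.68 r 0.1068 tool heading 63.28 pull tangential(cw) 5.2 radial 0.8 down -3.1 tau [0.44 2.09 0.6 ]
```

```bash
python3 -m pendant '[0.05,-1.1,0,0.001,0,0.01,5,0.05,-1.1,0,0.001,0,0.01,5,0.03,-1.1,0,0.001,0,0.01,5]'
python3 - <<'E'
from h import *
turn()
E
```

```text
t: 23.22
position: [0.5311, -0.0404, 0.0959]
eef_rot: [-0.511, 0.857, 0.038, 0.058]
contact_force: [-5.0, 2.3, 4.3]
opening: 0.0131
t 23.22 pos [ 0.5311 -0.0404  0.0959] x [-0.472 -0.871 -0.138] y [-0.88   0.476  0.007] z [ 0.06   0.124 -0.99 ] F [-5.   2.3  4.3] open 13.1 q [ 0.13  0.28 -0.18 -0.13 -1.04 -0.57]
TCP heading 61.95 r 0.1068 tool heading 61.54 pull tangential(cw) 5.6 radial 0.3 down -4.3 tau [0.61 2.04 0.6 ]
```

```bash
python3 -m pendant '[0.05,-1.1,0,0.001,0,0.01,5,0.05,-1.1,0,0.001,0,0.01,5]'
python3 - <<'E'
from h import *
turn()
E
```

```text
t: 23.38
position: [0.5331, -0.0414, 0.0959]
eef_rot: [-0.502, 0.862, 0.038, 0.058]
contact_force: [-5.8, 2.9, 3.3]
opening: 0.0127
t 23.38 pos [ 0.5331 -0.0414  0.0959] x [-0.489 -0.861 -0.138] y [-0.87   0.493  0.007] z [ 0.062  0.123 -0.99 ] F [-5.8  2.9  3.3] open 12.7 q [ 0.13  0.28 -0.17 -0.13 -1.04 -0.59]
TCP heading 60.76 r 0.1068 tool heading 60.38 pull tangential(cw) 6.5 radial 0.4 down -3.3 tau [0.65 2.03 0.58]
```

```bash
python3 -m pendant '[0.05,-1.1,0,0.001,0,0.01,5,0.05,-1.1,0,0.001,0,0.01,5]'
python3 - <<'E'
from h import *
turn()
E
```

```text
t: 23.55
position: [0.535, -0.0425, 0.096]
eef_rot: [-0.493, 0.867, 0.038, 0.058]
contact_force: [-5.6, 3.3, 3.1]
opening: 0.0127
t 23.55 pos [ 0.535  -0.0425  0.096 ] x [-0.507 -0.851 -0.138] y [-0.86   0.511  0.008] z [ 0.063  0.123 -0.99 ] F [-5.6  3.3  3.1] open 12.7 q [ 0.13  0.28 -0.17 -0.13 -1.04 -0.61]
TCP heading 59.58 r 0.1068 tool heading 59.23 pull tangential(cw) 6.5 radial -0.0 down -3.1 tau [0.86 2.06 0.61]
```

```bash
python3 -m pendant '[0.05,-1.1,0,0.001,0,0.01,5,0.05,-1.1,0,0.001,0,0.01,5]'
python3 - <<'E'
from h import *
turn()
E
```

```text
t: 23.72
position: [0.5369, -0.0436, 0.096]
eef_rot: [-0.484, 0.872, 0.037, 0.058]
contact_force: [-4.8, 3.6, 5.0]
opening: 0.0131
t 23.72 pos [ 0.5369 -0.0436  0.096 ] x [-0.524 -0.841 -0.138] y [-0.849  0.528  0.009] z [ 0.065  0.122 -0.99 ] F [-4.8  3.6  5. ] open 13.1 q [ 0.13  0.28 -0.17 -0.13 -1.04 -0.62]
TCP heading 58.4 r 0.1068 tool heading 58.07 pull tangential(cw) 5.9 radial -0.6 down -5.0 tau [0.91 2.03 0.56]
```

```bash
python3 -m pendant '[0.05,-1.1,0,0.001,0,0.01,5]'
python3 - <<'E'
from h import *
turn()
E
```

```text
t: 23.8
position: [0.5378, -0.0442, 0.0959]
eef_rot: [-0.48, 0.875, 0.037, 0.058]
contact_force: [-5.3, 3.7, 3.9]
opening: 0.013
t 23.8 pos [ 0.5378 -0.0442  0.0959] x [-0.532 -0.835 -0.138] y [-0.844  0.536  0.009] z [ 0.066  0.121 -0.99 ] F [-5.3  3.7  3.9] open 13.0 q [ 0.13  0.29 -0.17 -0.13 -1.04 -0.63]
TCP heading 57.81 r 0.1068 tool heading 57.49 pull tangential(cw) 6.5 radial -0.3 down -3.9 tau [1.   2.06 0.56]
```

```bash
python3 -m pendant '[0.05,-1.1,0,0.001,0,0.01,5]'
python3 - <<'E'
from h import *
turn()
E
```

```text
t: 23.88
position: [0.5387, -0.0448, 0.096]
eef_rot: [-0.476, 0.877, 0.037, 0.058]
contact_force: [-5.0, 3.8, 4.6]
opening: 0.0127
t 23.88 pos [ 0.5387 -0.0448  0.096 ] x [-0.541 -0.83  -0.138] y [-0.838  0.545  0.01 ] z [ 0.067  0.121 -0.99 ] F [-5.   3.8  4.6] open 12.7 q [ 0.13  0.29 -0.17 -0.13 -1.04 -0.64]
TCP heading 57.21 r 0.1068 tool heading 56.91 pull tangential(cw) 6.2 radial -0.5 down -4.6 tau [1.1  2.   0.52]
```

```bash
for i in 1; do python3 -m pendant '[0.05,-1.1,0,0.001,0,0.01,5]'; done
python3 - <<'E'
from h import *
turn()
E
```

```text
t: 23.97
position: [0.5397, -0.0454, 0.096]
eef_rot: [-0.471, 0.879, 0.037, 0.059]
contact_force: [-5.4, 3.8, 3.6]
opening: 0.0128
t 23.97 pos [ 0.5397 -0.0454  0.096 ] x [-0.549 -0.824 -0.138] y [-0.833  0.553  0.01 ] z [ 0.068  0.12  -0.99 ] F [-5.4  3.8  3.6] open 12.8 q [ 0.13  0.29 -0.16 -0.13 -1.04 -0.65]
TCP heading 56.63 r 0.1068 tool heading 56.33 pull tangential(cw) 6.6 radial -0.2 down -3.6 tau [1.11 1.97 0.55]
```

```bash
python3 -m pendant '[0.05,-1.1,0,0.001,0,0.01,5]'
python3 - <<'E'
from h import *
turn()
c=calibration('wrist');p,d=get_image('wrist');cv2.imwrite('pics/w20.png',p);np.save('pics/w20c.npy',c,allow_pickle=True)
p,d=get_image('scene');crop(p,'pics/s20.png',170,130,290,230,5)
E
```

```text
t: 24.05
position: [0.5406, -0.046, 0.096]
eef_rot: [-0.467, 0.882, 0.037, 0.059]
contact_force: [-6.2, 3.5, 3.6]
opening: 0.0129
t 24.05 pos [ 0.5406 -0.046   0.096 ] x [-0.557 -0.819 -0.138] y [-0.827  0.562  0.01 ] z [ 0.069  0.12  -0.99 ] F [-6.2  3.5  3.6] open 12.9 q [ 0.13  0.29 -0.16 -0.13 -1.04 -0.66]
TCP heading 56.03 r 0.1068 tool heading 55.75 pull tangential(cw) 7.1 radial 0.5 down -3.6 tau [1.23 1.95 0.58]
```

View pics/w20.png

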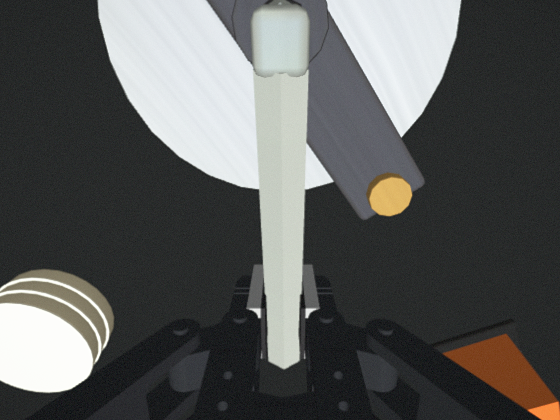

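View pics/s20.png

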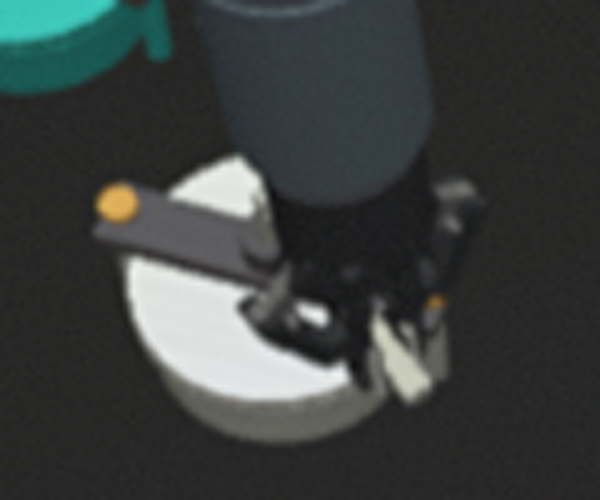

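```bash
python3 -m pendant '[0.05,-1.1,0,0.001,0,0.01,5]'
python3 -c "
from h import *
turn()"
```

```text
t: 24.23
position: [0.5414, -0.0466, 0.096]
eef_rot: [-0.463, 0.884, 0.037, 0.059]
contact_force: [-4.5, 3.7, 4.4]
opening: 0.0128
t 24.23 pos [ 0.5414 -0.0466  0.096 ] x [-0.565 -0.813 -0.138] y [-0.822  0.569  0.011] z [ 0.07   0.119 -0.99 ] F [-4.5  3.7  4.4] open 12.8 q [ 0.12  0.29 -0.16 -0.13 -1.04 -0.67]
TCP heading 55.48 r 0.1068 tool heading 55.2 pull tangential(cw) 5.8 radial -0.5 down -4.4 tau [1.18 1.99 0.53]
```

```bash
python3 -m pendant '[0.05,-1.1,0,0.001,0,0.01,5]'
python3 -c "
from h import *
turn()"
```

```text
t: 24.32
position: [0.5424, -0.0472, 0.096]
eef_rot: [-0.458, 0.886, 0.037, 0.059]
contact_force: [-5.1, 4.4, 4.7]
opening: 0.013
t 24.32 pos [ 0.5424 -0.0472  0.096 ] x [-0.574 -0.807 -0.138] y [-0.816  0.578  0.011] z [ 0.071  0.119 -0.99 ] F [-5.1  4.4  4.7] open 13.0 q [ 0.12  0.29 -0.16 -0.13 -1.04 -0.68]
TCP heading 54.86 r 0.1068 tool heading 54.6 pull tangential(cw) 6.7 radial -0.7 down -4.7 tau [1.29 1.88 0.55]
```

```bash
python3 -m pendant '[0.05,-1.1,0,0.001,0,0.01,5]'
python3 -c "
from h import *
turn()"
```

```text
t: 24.4
position: [0.5433, -0.0479, 0.096]
eef_rot: [-0.453, 0.889, 0.036, 0.059]
contact_force: [-4.8, 5.0, 4.4]
opening: 0.0128
t 24.4 pos [ 0.5433 -0.0479  0.096 ] x [-0.582 -0.801 -0.138] y [-0.81   0.586  0.011] z [ 0.072  0.118 -0.99 ] F [-4.8  5.   4.4] open 12.8 q [ 0.12  0.29 -0.16 -0.13 -1.04 -0.69]
TCP heading 54.29 r 0.1068 tool heading 54.01 pull tangential(cw) 6.8 radial -1.3 down -4.4 tau [1.41 2.05 0.59]
```

```bash
python3 -m pendant '[0.05,-1.1,0,0.001,0,0.01,5]'
python3 -c "
from h import *
turn()"
```

```text
t: 24.48
position: [0.5441, -0.0484, 0.0959]
eef_rot: [-0.449, 0.891, 0.036, 0.059]
contact_force: [-5.7, 5.1, 4.2]
opening: 0.0125
t 24.48 pos [ 0.5441 -0.0484  0.0959] x [-0.59  -0.796 -0.138] y [-0.804  0.594  0.012] z [ 0.072  0.118 -0.99 ] F [-5.7  5.1  4.2] open 12.5 q [ 0.12  0.29 -0.16 -0.13 -1.04 -0.7 ]
TCP heading 53.75 r 0.1068 tool heading 53.44 pull tangential(cw) 7.6 radial -0.7 down -4.2 tau [1.61 2.16 0.64]
```

```bash
python3 -m pendant '[0.05,-1.1,0,0.001,0,0.01,5]'
python3 -c "
from h import *
turn()"
```

```text
t: 24.57
position: [0.5448, -0.049, 0.0959]
eef_rot: [-0.444, 0.893, 0.036, 0.059]
contact_force: [-4.9, 6.7, 5.3]
opening: 0.0127
t 24.57 pos [ 0.5448 -0.049   0.0959] x [-0.598 -0.79  -0.138] y [-0.798  0.602  0.013] z [ 0.073  0.117 -0.99 ] F [-4.9  6.7  5.3] open 12.7 q [ 0.12  0.29 -0.16 -0.13 -1.04 -0.71]
TCP heading 53.24 r 0.1068 tool heading 52.86 pull tangential(cw) 7.9 radial -2.5 down -5.3 tau [1.85 2.27 0.73]
```

```bash
python3 -m pendant '[0.05,-1.1,0,0.001,0,0.01,5]'
python3 -c "
from h import *
turn()"
```

```text
t: 24.65
position: [0.5456, -0.0495, 0.0959]
eef_rot: [-0.44, 0.895, 0.036, 0.059]
contact_force: [-6.9, 7.0, 5.2]
opening: 0.013
t 24.65 pos [ 0.5456 -0.0495  0.0959] x [-0.606 -0.784 -0.138] y [-0.792  0.61   0.013] z [ 0.073  0.117 -0.99 ] F [-6.9  7.   5.2] open 13.0 q [ 0.12  0.3  -0.15 -0.13 -1.04 -0.72]
TCP heading 52.76 r 0.1069 tool heading 52.29 pull tangential(cw) 9.8 radial -1.4 down -5.2 tau [2.07 2.34 0.83]
```

```bash
python3 -m pendant '[0,0,0,0,0,0,5,0,0.8,0,-0.001,0,-0.008,5,0,0.8,0,-0.001,0,-0.008,5,0,0.8,0,-0.001,0,-0.008,5,0,0,0,0,0,0,5]'
python3 -c "
from h import *
turn()"
```

```text
t: 25.07
position: [0.5439, -0.0483, 0.096]
eef_rot: [-0.451, 0.89, 0.037, 0.059]
contact_force: [-4.2, 5.6, 4.6]
opening: 0.0128
t 25.07 pos [ 0.5439 -0.0483  0.096 ] x [-0.586 -0.798 -0.138] y [-0.807  0.59   0.012] z [ 0.072  0.118 -0.99 ] F [-4.2  5.6  4.6] open 12.8 q [ 0.12  0.29 -0.16 -0.13 -1.04 -0.69]
TCP heading 53.88 r 0.1068 tool heading 53.72 pull tangential(cw) 6.7 radial -2.0 down -4.6 tau [1.41 1.99 0.49]
```

```bash
python3 -m pendant '[0,0.8,0,-0.001,0,-0.008,5,0,0.8,0,-0.001,0,-0.008,5,0,0,0,0,0,0,5]'
python3 -c "
from h import *
turn()"
```

```text
t: 25.32
position: [0.5428, -0.0475, 0.096]
eef_rot: [-0.458, 0.886, 0.037, 0.059]
contact_force: [-4.3, 4.4, 3.7]
opening: 0.0128
t 25.32 pos [ 0.5428 -0.0475  0.096 ] x [-0.573 -0.808 -0.138] y [-0.816  0.577  0.012] z [ 0.07   0.119 -0.99 ] F [-4.3  4.4  3.7] open 12.8 q [ 0.12  0.29 -0.16 -0.13 -1.04 -0.68]
TCP heading 54.61 r 0.1068 tool heading 54.63 pull tangential(cw) 6.1 radial -1.1 down -3.7 tau [1.19 1.73 0.36]
```

```bash
python3 -m pendant '[0,0.9,0,-0.001,0,-0.008,5,0,0.9,0,-0.001,0,-0.008,5,0,0.9,0,-0.001,0,-0.008,5,0,0.9,0,-0.001,0,-0.008,5,0,0,0,0,0,0,5]'
python3 -c "
from h import *
turn()"
```

```text
t: 25.73
position: [0.5406, -0.0461, 0.0961]
eef_rot: [-0.472, 0.879, 0.037, 0.059]
contact_force: [-3.8, 3.2, 2.6]
opening: 0.0127
t 25.73 pos [ 0.5406 -0.0461  0.0961] x [-0.547 -0.826 -0.139] y [-0.834  0.551  0.009] z [ 0.069  0.121 -0.99 ] F [-3.8  3.2  2.6] open 12.7 q [ 0.12  0.29 -0.16 -0.13 -1.04 -0.65]
TCP heading 56.02 r 0.1068 tool heading 56.48 pull tangential(cw) 5.0 radial -0.5 down -2.6 tau [1.06 1.59 0.13]
```

```bash
python3 -m pendant '[0,0.9,0,0,0,0,5,0,0.9,0,0,0,-0.003,5,0,0.9,0,0,0,-0.003,5,0,0.9,0,0,0,-0.004,5,0,0,0,0,0,0,5]'
python3 -c "
from h import *
turn()"
```

```text
t: 26.15
position: [0.5388, -0.0451, 0.0965]
eef_rot: [-0.477, 0.876, 0.035, 0.06]
contact_force: [-1.0, 2.1, 0.8]
opening: 0.0128
t 26.15 pos [ 0.5388 -0.0451  0.0965] x [-0.538 -0.831 -0.139] y [-0.84   0.543  0.005] z [ 0.071  0.119 -0.99 ] F [-1.   2.1  0.8] open 12.8 q [ 0.13  0.28 -0.17 -0.13 -1.03 -0.64]
TCP heading 57.11 r 0.1066 tool heading 57.09 pull tangential(cw) 1.9 radial -1.2 down -0.8 tau [0.28 0.66 0.16]
```

```bash
python3 -m pendant '[0,0,0,0,0,0,15,0,0,0,0,0,0,18,0,0,0,0,0,0,24,0,0,0,0,0,0,32,0,0,0,0,0,0,40,0,0,0,0,0,0,40]'
python3 - <<'E'
from h import *
turn()
p,d=get_image('wrist');cv2.imwrite('pics/w21.png',p)
E
```

```text
t: 26.65
position: [0.5388, -0.0452, 0.0965]
eef_rot: [-0.477, 0.876, 0.035, 0.06]
contact_force: [-0.1, -0.0, 0.3]
opening: 0.0398
t 26.65 pos [ 0.5388 -0.0452  0.0965] x [-0.539 -0.831 -0.138] y [-0.84   0.543  0.005] z [ 0.071  0.119 -0.99 ] F [-0.1 -0.   0.3] open 39.8 q [ 0.13  0.28 -0.17 -0.13 -1.04 -0.64]
TCP heading 57.06 r 0.1065 tool heading 57.06 pull tangential(cw) 0.1 radial 0.1 down -0.3 tau [-0.36  0.22  0.01]
```

View pics/w21.png

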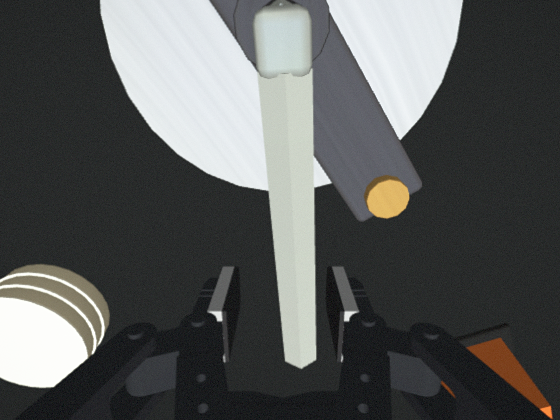

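```bash
python3 -m pendant '[-1.4,1,-10,0,0,0,40,-2.8,0,-20,0,0,0,40,-2.8,0,-20,0,0,0,40,-4,0,-30,0,0,0,40,-4,0,-30,0,0,0,40,-4,0,-30,0,0,0,40,-40,0,-10,0,0,0,40,-40,0,-10,0,0,0,40,0,0,0,0,0,0,40,0,0,0,0,0,0,40]'
python3 - <<'E'
from h import *
turn()
c=calibration('wrist');p,d=get_image('wrist');cv2.imwrite('pics/w22.png',p);np.save('pics/w22c.npy',c,allow_pickle=True)
p,d=get_image('scene');cv2.imwrite('pics/s22.png',p)
E
```

```text
t: 27.53
position: [0.5806, 0.0202, 0.2697]
eef_rot: [-0.478, 0.876, 0.035, 0.06]
contact_force: [-0.4, -0.2, -0.8]
opening: 0.0399
t 27.53 pos [0.5806 0.0202 0.2697] x [-0.536 -0.832 -0.14 ] y [-0.841  0.541  0.004] z [ 0.072  0.12  -0.99 ] F [-0.4 -0.2 -0.8] open 39.9 q [ 0.24  0.26  0.24 -0.1  -1.45 -0.8 ]
TCP heading 57.22 r 0.1841 tool heading 57.2 pull tangential(cw) 0.2 radial 0.4 down 0.8 tau [-0.41  0.26 -0.  ]
```

View pics/w22.png

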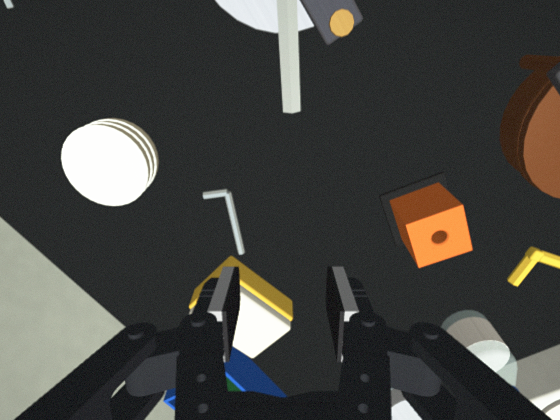

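View pics/s22.png

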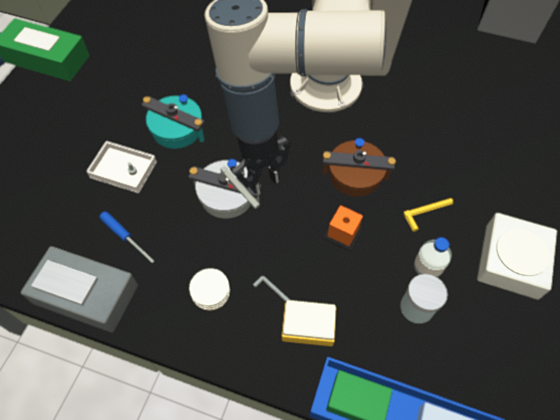

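```bash
python3 -m pendant '[10,30,0,0,0,0,40,10,35,0,0,0,0,40,30,35,0,0,0,0,40,35,0,5,0,0,0,40,35,0,5,0,0,0,40,30,0,5,0,0,0,40,0,0,0,0,0,0,40]'
python3 - <<'E'
from h import *
st()
c=calibration('wrist');p,d=get_image('wrist');cv2.imwrite('pics/w23.png',p);np.save('pics/w23c.npy',c,allow_pickle=True)
print(proj(c,[.4809,-.1346,.095]),proj(c,[.4923,-.1135,.075]))
E
```

```text
t: 28.22
position: [0.4162, -0.0526, 0.2326]
eef_rot: [-0.475, 0.877, 0.036, 0.058]
contact_force: [-0.6, 0.6, 0.3]
opening: 0.0399
t 28.22 pos [ 0.4162 -0.0526  0.2326] x [-0.542 -0.829 -0.136] y [-0.838  0.546  0.008] z [ 0.068  0.118 -0.991] F [-0.6  0.6  0.3] open 39.9 q [ 0.15 -0.04 -0.19 -0.11 -1.33 -0.71]
[[154.58240296 137.0650481 ]] [[168.90306666 158.61952472]]
```

View pics/w23.png

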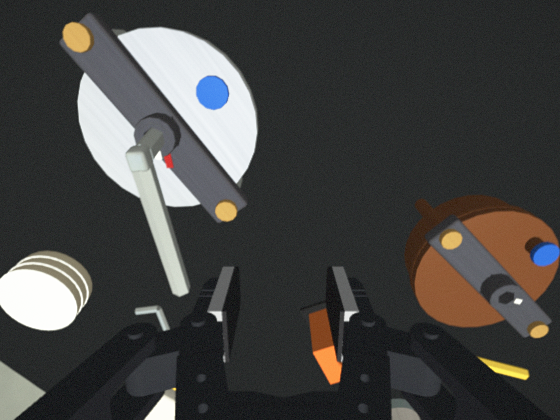

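Run:
```python
from h import *
crop('pics/w23.png','pics/z23.png',105,90,225,200,6)
```

```text
(no output)
```

View pics/z23.png

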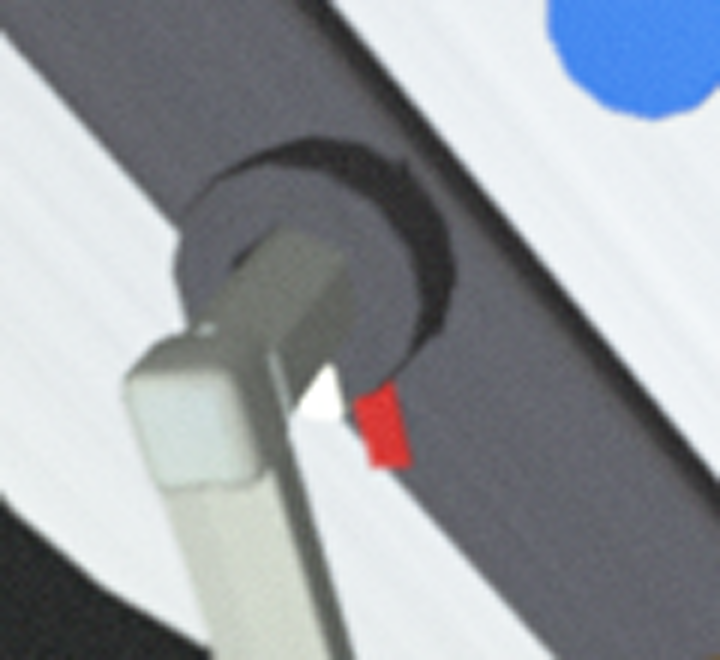

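Run:
```python
from h import *
c=np.load('pics/w23c.npy',allow_pickle=True).item()
f=lambda x,y:(105+x/6,90+y/6)
E=np.array([onz(c,f(*h),.095)[:2] for h in [(178,270),(190,225),(235,180),(290,160),(350,180),(400,235),(420,290),(410,345),(385,382),(190,320)]])*1000
A=np.c_[2*E,np.ones(len(E))];s=np.linalg.lstsq(A,(E**2).sum(1),rcond=None)[0];print('head c',s[:2],'r',np.sqrt(s[2]+s[0]**2+s[1]**2))
hd=lambda q:(np.hypot(*q).round(1),np.degrees(np.arctan2(q[1],q[0])).round(1))
B=s[:2]
P=[onz(c,f(*u),.095)[:2]*1000-B for u in [(330,365),(345,415),(300,412)]]
for q in P: print('stripe edge',q,hd(q))
q=onz(c,f(383,427),.075)[:2]*1000-B;print('red',hd(q))
for u in [(357,400),(395,382),(412,465),(373,468)]: print('red corner',hd(onz(c,f(*u),.075)[:2]*1000-B))
d=P[1]-P[0];print('edge dir',np.degrees(np.arctan2(d[1],d[0])))
c7=np.load('pics/w7c.npy',allow_pickle=True).item()
f7=lambda x,y:(215+x/5,y/5)
for u in [(307,420),(358,402),(388,463),(337,482)]: print('start stripe corner',hd(onz(c7,f7(*u),.095)[:2]*1000-np.array([481,-134.4])))
```

```text
head c [ 480.86289357 -134.02967502] r 15.61195460421901
stripe edge [ 3.99459935 10.06248493] (np.float64(10.8), np.float64(68.3))
stripe edge [ 6.98477811 16.34202165] (np.float64(17.8), np.float64(66.9))
stripe edge [11.73868142 12.71614692] (np.float64(17.3), np.float64(47.3))
red (np.float64(25.8), np.float64(59.6))
red corner (np.float64(21.8), np.float64(51.9))
red corner (np.float64(19.4), np.float64(68.6))
red corner (np.float64(31.9), np.float64(65.2))
red corner (np.float64(32.0), np.float64(54.9))
edge dir 64.53722623011274
start stripe corner (np.float64(10.8), np.float64(96.0))
start stripe corner (np.float64(10.3), np.float64(123.5))
start stripe corner (np.float64(17.7), np.float64(120.4))
start stripe corner (np.float64(18.2), np.float64(103.5))
```

Run:
```python
from h import *
c=calibration('wrist');p,d=get_image('wrist');st()
for u in [(190,430),(160,410),(225,450),(230,560)]:
    uv=(105+u[0]/6,90+u[1]/6);e,dd=ray(c,uv);print(u,(e+dd*d[int(round(uv[1])),int(round(uv[0]))]).round(4))
for uv in [(181,285),(172,250)]:
    e,dd=ray(c,uv);print('arm',uv,(e+dd*d[uv[1],uv[0]]).round(4))
p2,_=get_image('top');cv2.imwrite('pics/t24.png',p2)
```

```text
t 28.32 pos [ 0.4192 -0.0507  0.2339] x [-0.541 -0.83  -0.138] y [-0.838  0.546  0.005] z [ 0.071  0.119 -0.99 ] F [-0.7  0.3  0.6] open 40.0 q [ 0.16 -0.04 -0.19 -0.11 -1.33 -0.71]
(190, 430) [ 0.4862 -0.1281  0.1372]
(160, 410) [ 0.4872 -0.1318  0.1375]
(225, 450) [ 0.4852 -0.1241  0.1361]
(230, 560) [ 0.495  -0.1136  0.1345]
arm (181, 285) [ 0.5417 -0.0236  0.1215]
arm (172, 250) [ 0.5215 -0.0568  0.1254]
```

View pics/t24.png

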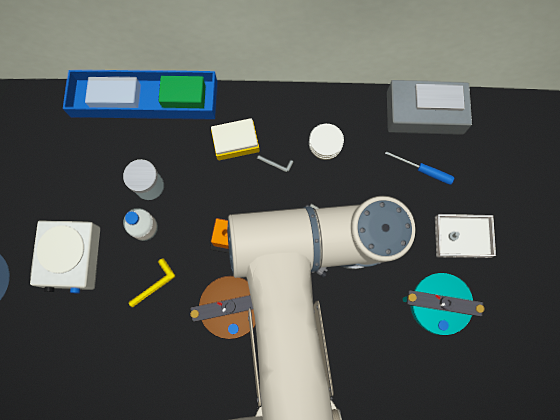

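```bash
python3 -c "
from station import *
print(hand_in())"
```

```text
the job is handed in; nothing more can be done
None
```

I took the big hex key out of the stand, turned it over and seated it in the bolt. I then gripped it again about 106 mm out along the long arm and pulled the bolt clockwise until it came up solid. After that I eased off, let go and handed in at about 28 s. No verdict was reported, so what follows rests on my own checks.

**Seating:** The key went in without force until it touched the socket floor, about 15–16 mm down. After release, the elbow's top face read 137 mm above the bench, as expected for a full seat. The long arm droops about 0.13 rad, inside the 0.25 rad limit.

**Tightness:** While the bolt turned, the pull stayed at about 5–7 N and the moment at the wrist at about 0.6 N m. At the end they rose to 9.8 N and 0.83 N m, which I took as solid. This is the strongest evidence, because the bolt's own angle was not readable.

**Stripe:** The stripe is partly hidden under the key, so its position is uncertain by a few degrees. I place it at about 55–59°, with the red mark at about 60–62°. Comparing stripe edges before and after gives a turn of about 0.93–0.96 rad from a start of roughly 0.1. That puts the bolt at about 1.0.

**Other checks:** The last pictures show the bystanders where they were at the start and the robot clear of everything. The fixed cameras and the wrist camera disagreed by about 4 mm, so I worked from the wrist camera's measurements.

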